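Load the light-exposure box, lower its stayed lid and zero the counter with a pen

ROBOT

A 6-joint arm with a two-finger parallel gripper is mounted at the origin on a cart in front of the work surface, level with it; the furniture and walls round the work are solid. World frame = base frame: x ahead of the robot, y to its left, z up, the work surface at z = 0. Lengths are in m, angles in rad, forces in N, time in s.
With the tool pointing down it reaches from about 0.325 to 0.75 m from the base axis. Payload 7.6 kg.
Tool frame: the origin (TCP) lies midway between the tips of the shut fingers; the grasp point (between the pads) lies manip.tcp_to_grasp behind it (manip.tcp_to_grasp is the distance from the TCP to the grasp point, in m); z points along the fingers, y is the line along which they close (so a half turn about z gives the same grasp; the last joint's range is limited). The gripper opens to 85 mm and grips with 20 to 120 N. Pads are 22 mm wide; open, the fingers measure 114 mm over their backs; the gripper's body (76 mm by 85 mm) begins 54 mm behind the grasp point. The pads swing forward as they close: fully open they stand 13 mm farther back than shut.
Start: joints at [-1.372, 0.052, 1.401, -0, 1.689, -0.07], TCP at [0.139, -0.506, 0.231] pointing down, gripper open.
Joint ranges: [-2.9, 2.9], [-0.91, 2.17], [0.12, 2.37], [-1.06, 4.2], [0.26, 2.73], [-2.93, 2.93]. Speed limits (rad/s): [2.57, 2.57, 3.01, 3.14, 3.14, 3.14].

INTERFACE

Orientations are given as a rotation vector (axis times angle).
In Python, from workcell import manip, grab_frame, camera_params, workorder gives the robot as it stands.
- The arm moves only by the shell command python3 -m creep 'ROWS' [FORCE]. ROWS is JSON, a list of rows, each a list of 5 numbers: the shift along the tool's x, y, z in mm, then the turn about the tool's z in degrees, then the gripper's target within -1 to 1 (shut at 1, half-way at 0, fully open at -1). A call has 1 to 5 rows; each row shifts and turns the commanded pose from where the row before left it, along the tool's axes as they then stand; what a row does not reach is not made up. A row lasts 1/10 s, in which the tool goes at most 50 mm and 8.59 degrees, less where a joint would pass 70% of its speed; a pose out of reach is approached as far as the arm can. A call is refused whole if a number of a shift passes 50 or a number of a turn 8.59, either way. A call with a gripper value outside its range is refused whole. The fingers move at their own pace and stop on an object; FORCE is the grip in N (left out, the last holds). Time passes only in rows, so rows that do not move let the fingers close. It gives the time, the measured TCP pose, the force, the opening and the grip force at its end, in the units of the state.
- manip.get_obs(): the state, without advancing time (a new reading comes with each control period).
- grab_frame(name): name is "scene" or "top"; returns the picture (480x640x3 uint8, red, green, blue); there is no depth.
- camera_params(name): a dict with "fx", "fy", "cx", "cy" (pixels), "world_to_cam" (4x4, takes a point from world to camera coordinates). Camera axes: x right, y down, z forward; pixel columns grow to the right and rows downward; lengths in m; the calibration is good to about 2 mm. A picture is of the moment at which its call begins. camera_params takes no time and is no camera call.
- workorder.hand_in(): hands the job in; it is judged then, once.
The state is a dict: "clock": time; "qpos": joint angles; "joint_velocities": joint speeds; "effort": joint torques, N m; "eef_pos": TCP position; "orientation": TCP orientation; "force": force on the tool from outside, world axes, zero at the start; "wrist_torque": the same for the moment, N m; "width": finger opening in m; "finger_force": force on a finger pad.
Only numpy, scipy, OpenCV 4.12 (cv2) and the standard library are available. Lean on these libraries where they do the work, as an engineer would, in place of code of your own. Each camera call takes 0.05 s, during which the arm holds its last target. There are 200 camera calls.

TASK

Please start the light-stability run: raise the lid of the white exposure box until its folding stay locks and holds it by itself, and stand every small clear sample vial that is on the bench upright in a pocket of the tray inside, one to a pocket. Then break the stay at its elbow and lower the lid gently until it is fully shut, never letting it drop. Finally press the recessed yellow zero button with the end of the blue pen, lay the pen back down on the bench, and leave the other things on the bench where they are.

Things in the scene. Friction and masses are not known exactly. Their poses are not given: they have to be found in the camera images.
- exposure_box: white light-exposure box, fixed to the bench, 208 (x) x 144 (y) x 131 mm. Origin under it on the bench; its x runs from the front (near the robot) to the hinge side, y to its left, z up. Front face at x = -98, back at 110, sides at y = +-72, rim at z = 115, inside floor at z = 45 mm, walls 5 mm; inside, a lamp housing starts at x = 32 mm. The folding stay is on its right side (y < 0)
- lid (a joint): lid angle, rad: 0 shut, 1.39 when held by the locked stay; grows as the front edge rises. White lid 206 x 144 x 12 mm, about 0.6 kg, hinged along the back; undamped: with the stay not locked and nothing holding it, it falls shut with a slam from any angle below about 1.2 rad
- lid_handle (a point): centre of the bar of the black bow handle on the lid near its front edge: bar 12 mm thick, 84 mm between its two posts, along the box's y; 28 mm free between bar and lid. It lies 170 mm from the hinge axis along the lid and 40 mm above it, and turns with the lid about the hinge
- lid_hinge (a point): point on the lid's hinge axis, at box x = 100, z = 124 mm, mid-width; the axis runs along the box's y
- stay_joint (a joint): elbow angle of the folding stay, rad: 0 folded (lid shut), 2.66 when its two links are in line, 2.80 at its stop just past the line = locked. Near the top of the lid's travel (about 1.40 rad, where the stay stops it) a spring snaps the elbow over to 2.80. Locked, it carries the lid, and pushing on the lid does not close it
- stay_grip (a point): centre of the stay's release grip: free-turning black rubber sleeve with red end, 14 mm thick, 60 mm long along the box's y, standing out from the stay's elbow on the box's right, centre 57 mm from the side wall. 162 mm above the bench when locked, 53 mm with the lid shut; between, it swings on an arc bulging to the back about stay_pivot, and the lid goes down with it
- stay_pivot (a point): axis (along the box's y) of the release grip's arc, radius 75.3 mm; at box x = -20, z = 104 mm, in the plane of the grip. To break the lock push the grip back and down along the arc (about 3 N); some 30 mm on, the lid's weight takes over and pulls the grip along; held between the fingers and led along the arc it lowers the lid under control
- zero_button (a joint): travel of the zero button, m: 0 out, 0.0035 fully in; grows as it is pushed in along the box's +x; springs back (1.1 N at first, 2.7 N fully in)
- button_face (a point): centre of the yellow button's face, 13 mm across, on the box's front, 50 mm above the bench; it lies 6.5 mm deep in a round aluminium bezel of 15 mm bore, too narrow for fingers
- button_mouth (a point): centre of the bezel's mouth, 11 mm out from the front face; the bore runs along the box's +x
- pen_mid (a point): middle of the blue ball pen, half-way up: 142 mm long, 10 mm thick, 12 g, lying. Its y axis runs along the pen to the plain light end
- pen_end (a point): plain light-blue end of the pen, 71 mm from the middle
- pen_cap_end (a point): dark-blue cap end of the pen (with the clip), 71 mm from the middle
- water_bath_2: fixed round heating bath between the vials and the exposure box, an obstacle to carry round or over: pot 345 mm across and 213 mm high, centred 15 mm behind (+x of) its origin, with a control box 100 mm high reaching 175 mm in front of the origin; over its middle, from 237 mm up, hangs a glass flask
- amber_bottle: loose amber bottle with red cap, 54 mm across, 115 mm high; bystander, origin under its centre
- small_bottle: loose small white bottle with white cap, 42 mm across, 85 mm high; bystander, origin under its centre
- sample_1_mid (a point): middle (30 mm above its underside) of sample vial 1: clear round vial, 27 mm across, 61 mm high with its white screw cap (grip the glass, lower 50 mm), 35 g, standing on the bench at the start; may be absent
- pocket_1 (a point): centre, on the floor (45 mm above the bench), of tray pocket 1 in the box (front row, left): 42 mm square between ribs 14 mm high; pockets are 55 mm apart; 37 mm from the front pockets' centres to the front wall, 40 mm from the outer pockets to the side walls
- sample_2_mid (a point): middle (30 mm above its underside) of sample vial 2: clear round vial, 27 mm across, 61 mm high with its black screw cap (grip the glass, lower 50 mm), 35 g, standing on the bench at the start; may be absent
- pocket_2 (a point): centre, on the floor (45 mm above the bench), of tray pocket 2 in the box (front row, right): 42 mm square between ribs 14 mm high; pockets are 55 mm apart; 37 mm from the front pockets' centres to the front wall, 40 mm from the outer pockets to the side walls
- sample_3_mid (a point): middle (30 mm above its underside) of sample vial 3: clear round vial, 27 mm across, 61 mm high with its white screw cap (grip the glass, lower 50 mm), 35 g, standing on the bench at the start; may be absent
- pocket_3 (a point): centre, on the floor (45 mm above the bench), of tray pocket 3 in the box (back row, left): 42 mm square between ribs 14 mm high; pockets are 55 mm apart; 37 mm from the front pockets' centres to the front wall, 40 mm from the outer pockets to the side walls
- sample_4_mid (a point): middle (30 mm above its underside) of sample vial 4: clear round vial, 27 mm across, 61 mm high with its black screw cap (grip the glass, lower 50 mm), 35 g, standing on the bench at the start; may be absent
- pocket_4 (a point): centre, on the floor (45 mm above the bench), of tray pocket 4 in the box (back row, right): 42 mm square between ribs 14 mm high; pockets are 55 mm apart; 37 mm from the front pockets' centres to the front wall, 40 mm from the outer pockets to the side walls
There are look-alikes about, which are no part of the job. Leave any brown or orange look-alike of the part that bears sample_3_mid alone.

How it is judged:
On the way, in this order (a step that is already met when the one before it is completed fails the run):
1. the lid is up with its stay locked, and the robot has let go of it (value of joint stay_joint above 2.72 rad and contact force between the fingers and anything else below 0.3 N), for 0.3 s.
2. every sample vial stands in a pocket of the tray, the lid still held up by the locked stay (value of joint stay_joint above 2.72 rad and (horizontal distance between sample_1_mid and pocket_1 below 0.012 m or horizontal distance between sample_1_mid and pocket_2 below 0.012 m or horizontal distance between sample_1_mid and pocket_3 below 0.012 m or horizontal distance between sample_1_mid and pocket_4 below 0.012 m) and height (world z) of sample_1_mid between 0.068 and 0.083 m and angle between each of sample_1_mid, sample_2_mid, sample_3_mid, sample_4_mid's own z axis and vertical below 0.15 rad and (horizontal distance between sample_2_mid and pocket_1 below 0.012 m or horizontal distance between sample_2_mid and pocket_2 below 0.012 m or horizontal distance between sample_2_mid and pocket_3 below 0.012 m or horizontal distance between sample_2_mid and pocket_4 below 0.012 m) and height (world z) of sample_2_mid between 0.068 and 0.083 m and (horizontal distance between sample_3_mid and pocket_1 below 0.012 m or horizontal distance between sample_3_mid and pocket_2 below 0.012 m or horizontal distance between sample_3_mid and pocket_3 below 0.012 m or horizontal distance between sample_3_mid and pocket_4 below 0.012 m) and height (world z) of sample_3_mid between 0.068 and 0.083 m and (horizontal distance between sample_4_mid and pocket_1 below 0.012 m or horizontal distance between sample_4_mid and pocket_2 below 0.012 m or horizontal distance between sample_4_mid and pocket_3 below 0.012 m or horizontal distance between sample_4_mid and pocket_4 below 0.012 m) and height (world z) of sample_4_mid between 0.068 and 0.083 m), for 0.2 s.
3. the stay is broken and the lid is fully shut over the samples (value of joint lid below 0.03 rad and (horizontal distance between sample_1_mid and pocket_1 below 0.012 m or horizontal distance between sample_1_mid and pocket_2 below 0.012 m or horizontal distance between sample_1_mid and pocket_3 below 0.012 m or horizontal distance between sample_1_mid and pocket_4 below 0.012 m) and height (world z) of sample_1_mid between 0.068 and 0.083 m and angle between each of sample_1_mid, sample_2_mid, sample_3_mid, sample_4_mid's own z axis and vertical below 0.15 rad and (horizontal distance between sample_2_mid and pocket_1 below 0.012 m or horizontal distance between sample_2_mid and pocket_2 below 0.012 m or horizontal distance between sample_2_mid and pocket_3 below 0.012 m or horizontal distance between sample_2_mid and pocket_4 below 0.012 m) and height (world z) of sample_2_mid between 0.068 and 0.083 m and (horizontal distance between sample_3_mid and pocket_1 below 0.012 m or horizontal distance between sample_3_mid and pocket_2 below 0.012 m or horizontal distance between sample_3_mid and pocket_3 below 0.012 m or horizontal distance between sample_3_mid and pocket_4 below 0.012 m) and height (world z) of sample_3_mid between 0.068 and 0.083 m and (horizontal distance between sample_4_mid and pocket_1 below 0.012 m or horizontal distance between sample_4_mid and pocket_2 below 0.012 m or horizontal distance between sample_4_mid and pocket_3 below 0.012 m or horizontal distance between sample_4_mid and pocket_4 below 0.012 m) and height (world z) of sample_4_mid between 0.068 and 0.083 m), for 0.2 s.
4. with the lid shut, the zero button is pushed in with an end of the pen (value of joint lid below 0.03 rad and distance between any of pen_end, pen_cap_end and button_face below 0.011 m and value of joint zero_button above 0.0025 m), for 0.1 s.
At the end, for the whole second after the job is handed in: The lid is fully shut (within 0.03 rad); every sample vial present stands upright (within 0.15 rad) in a tray pocket of the box, within 12 mm of the pocket's centre; the zero button has sprung back; the pen lies on the bench top, released (all of step 3 and value of joint zero_button below 0.0008 m and height (world z) of pen_mid between -0.01 and 0.02 m); the robot touches nothing.
It fails at once if the lid drops: it closes faster than 1.5 rad/s over its last 0.3 rad (value of joint lid below 0.3 rad and velocity of joint lid below -1.5 rad/s).
It fails at once if another thing on the bench (amber bottle, small white bottle) is moved by more than 30 mm (distance of any of amber_bottle, small_bottle from where it was at the start of the episode above 0.03 m).
Of sample_1, sample_2, sample_3, sample_4 only 2 to 4 are there at a start; the rules pass over those that are not, and their reading is None.
At some moment in a run one of pen may be knocked a few centimetres aside while the robot is not near it.
It also fails if it takes over 210 s, if anything falls off the work surface, if the arm or the gripper's body presses on something with over 40 N, if the wrist force passes 120 N, or if a joint passes its speed limit or range.

## Working session

There is one attempt and no reset: what is moved stays moved. The work goes in short steps, Python scripts to look and compute and a shell command to move; the robot and the scene stay as the last step left them, time stands still between calls to the robot, and variables do not carry over. Pictures are saved under pics/ and viewed, at most 14 in all, crops included, and the job is handed in when it is done.

```bash
ls; mkdir -p pics; python3 - <<'E'
from workcell import manip, grab_frame, camera_params
import cv2
print(manip.get_obs(), manip.tcp_to_grasp)
for n in("scene","top"):
    cv2.imwrite(f"pics/{n}0.png",grab_frame(n)[:,:,::-1]); p=camera_params(n); print(n,p)
E
```

```text
pics
{'clock': 0.0, 'qpos': array([-1.37230013e+00,  5.28273297e-02,  1.40176412e+00, -1.93590857e-05,
        1.68859637e+00, -7.02854821e-02]), 'joint_velocities': array([ 0.0003629 , -0.00112112,  0.00035435, -0.0005276 , -0.00143422,
       -0.00134902]), 'effort': array([-9.46594846e-04, -3.81662571e+01, -3.60189843e+01, -1.33506105e-04,
        6.19429848e-03, -3.04237275e-07]), 'eef_pos': array([ 0.1393799 , -0.50583591,  0.23045748]), 'orientation': array([-3.11168949e+00, -4.20714894e-01,  1.90560648e-04]), 'force': array([-0.14726914,  0.83709479,  0.48578684]), 'wrist_torque': array([-0.01213927, -0.03382692,  0.04538032]), 'finger_force': 0.0, 'width': 0.08543283928034709} 0.0187
scene {'fx': 554.6031344563994, 'fy': 554.6031344563994, 'cx': 312.3902790932195, 'cy': 247.72932929224942, 'world_to_cam': array([[-0.81262716, -0.58277004,  0.00402219,  0.45159217],
       [-0.44074573,  0.61004066, -0.65847824,  0.30158838],
       [ 0.38128769, -0.53687006, -0.75258902,  1.37602365],
       [ 0.        ,  0.        ,  0.        ,  1.        ]])}
top {'fx': 481.9950889259684, 'fy': 481.9950889259684, 'cx': 324.9607834521025, 'cy': 241.42146789709705, 'world_to_cam': array([[-0.00464262, -0.99979447, -0.01973486,  0.03076095],
       [-0.98632494,  0.00782962, -0.16462629,  0.57502603],
       [ 0.16474697,  0.01870069, -0.98615857,  1.27313189],
       [ 0.        ,  0.        ,  0.        ,  1.        ]])}
```

View pics/scene0.png

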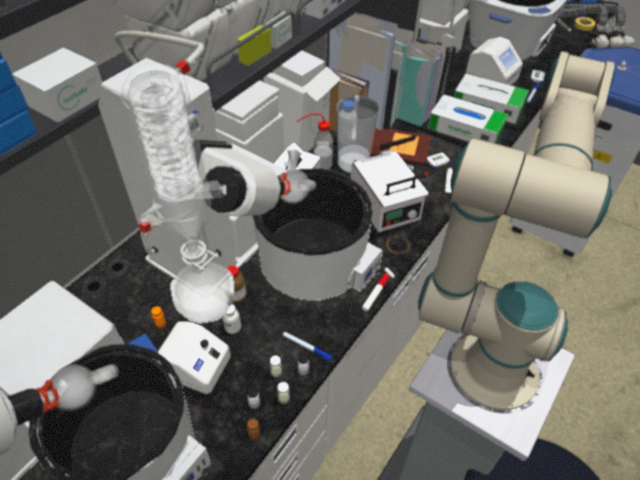

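View pics/top0.png

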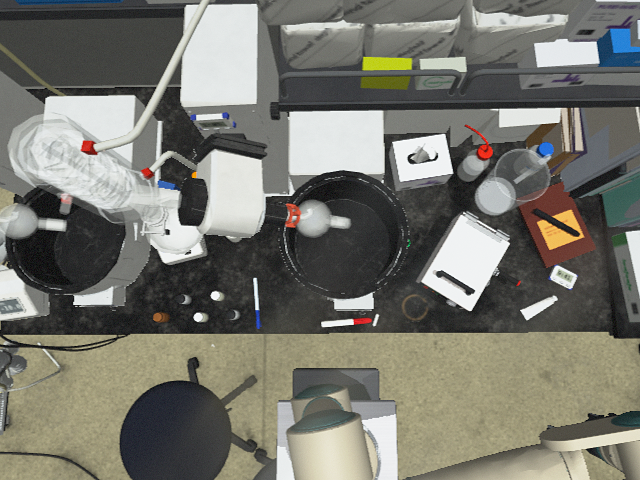

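The top view shows the box at about (465,260) with its handle at (457,283), four vials at (184,299), (217,296), (201,317) and (235,314), a brown decoy at (160,317), and the blue pen running from (254,280) to (258,328).

```bash
cat > h.py <<'E'
import numpy as np, cv2
from scipy.spatial.transform import Rotation as R
from workcell import manip, grab_frame, camera_params
def px(n,p):
    c=camera_params(n); q=c["world_to_cam"]@np.r_[p,1]; return np.array([c["fx"]*q[0]/q[2]+c["cx"],c["fy"]*q[1]/q[2]+c["cy"]])
def bp(n,uv,z):
    c=camera_params(n); M=c["world_to_cam"]; r=M[:3,:3].T@np.array([(uv[0]-c["cx"])/c["fx"],(uv[1]-c["cy"])/c["fy"],1]); o=-M[:3,:3].T@M[:3,3]
    return o+r*(z-o[2])/r[2]
def crop(img,x0,y0,x1,y1,s): return cv2.resize(img[y0:y1,x0:x1],None,fx=s,fy=s,interpolation=cv2.INTER_CUBIC)
E
python3 - <<'E'
from h import *
t=cv2.imread("pics/top0.png"); s=cv2.imread("pics/scene0.png")
a=crop(t,400,190,560,320,5); b=crop(s,340,140,440,240,5)
cv2.imwrite("pics/boxt.png",a); 
c=crop(t,140,265,300,340,4); d=crop(s,230,320,340,445,4)
o=np.zeros((600,800,3),np.uint8); o[:300,:640]=c; cv2.imwrite("pics/vt.png",c)
e=np.zeros((500,800,3),np.uint8); e[:400,:400]=crop(s,345,145,445,245,4); e[:500,400:800]=crop(s,240,325,340,450,4); cv2.imwrite("pics/sc.png",e)
E
```

```text
(no output)
```

View pics/boxt.png

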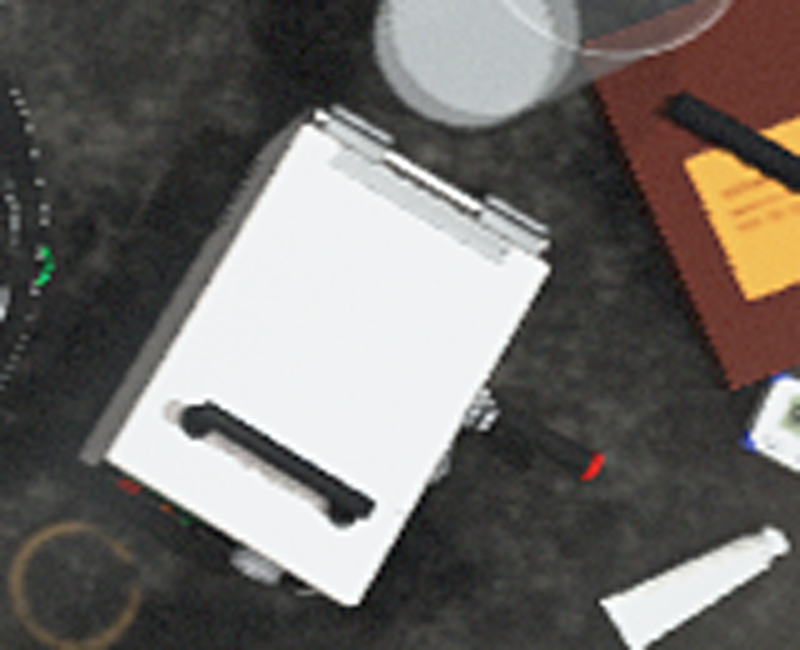

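View pics/vt.png

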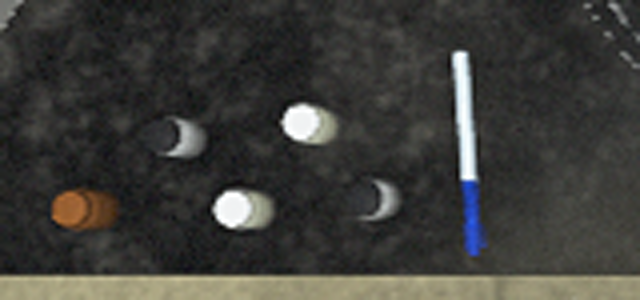

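View pics/sc.png

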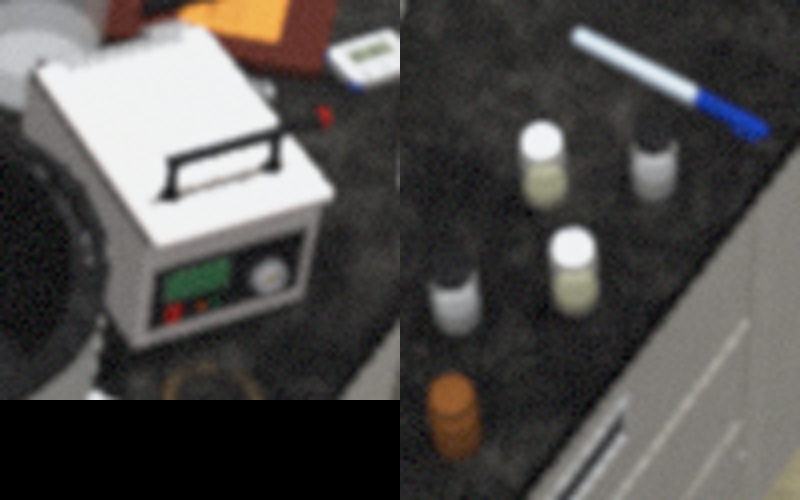

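```bash
python3 - <<'E'
from h import *
f=lambda u,z,n="top":bp(n,(400+u[0]/5,190+u[1]/5),z)
FL,FR,BR,BL=[f(u,.130) for u in [(107,460),(352,605),(550,265),(310,122)]]
print(np.linalg.norm(FL-FR),np.linalg.norm(FL-BL),np.linalg.norm(FR-BR))
d=(BL-FL)+(BR-FR); yaw=np.arctan2(d[1],d[0]); w=FL-FR; print(yaw,np.arctan2(-w[0],w[1]))
print("corner mid",(FL+FR+BR+BL)/4, "front mid",(FL+FR)/2)
h=(f((205,418),.170)+f((357,510),.170))/2; print("handle",h)
print("red tip centre", f((593,466),.053))
print("button bezel", f((262,566),.050))
g=lambda u,z:bp("scene",(345+u[0]/4,145+u[1]/4),z)
print("handle scene",(g((175,160),.170)+g((275,128),.17))/2,"button",g((268,275),.05),"red",g((326,117),.053))
S=lambda u,z:bp("scene",(240+(u[0]-400)/4,325+u[1]/4),z)
T=lambda u,z:bp("top",(140+u[0]/4,265+u[1]/4),z)
for n,t,s in [("WA",(299,122),(542,138)),("WB",(233,208),(573,246)),("BA",(162,136),(455,265)),("BB",(368,199),(655,133)),("brown",(70,209),(452,388))]:
    print(n,T(t,.061),S(s,.061))
print("pen top",T((460,54),.005),T((475,250),.005),"scene",S((578,36),.005),S((764,132),.005))
E
```

```text
0.13962232135592148 0.20588272714119898 0.20303400108659722
-0.5691210743175226 -0.5504500484451057
corner mid [ 0.50538566 -0.33184801  0.13      ] front mid [ 0.4192704  -0.27675756  0.13      ]
handle [ 0.45017669 -0.29430633  0.17      ]
red tip centre [ 0.45716215 -0.48956472  0.053     ]
button bezel [ 0.40522459 -0.31185873  0.05      ]
handle scene [ 0.45535258 -0.29350788  0.17      ] button [ 0.41117335 -0.31022791  0.05      ] red [ 0.4588284  -0.49111195  0.053     ]
WA [0.42867813 0.3225143  0.061     ] [0.43358416 0.32170197 0.061     ]
WB [0.37204755 0.36468811 0.061     ] [0.37571059 0.366526   0.061     ]
BA [0.41987989 0.41429363 0.061     ] [0.423214   0.41533647 0.061     ]
BB [0.37751741 0.27479002 0.061     ] [0.38092029 0.2795918  0.061     ]
brown [0.37191758 0.4737211  0.061     ] [0.37769504 0.47288608 0.061     ]
pen top [0.47855857 0.2246173  0.005     ] [0.34326236 0.21163463 0.005     ] scene [0.48269277 0.22570471 0.005     ] [0.3453539  0.21337308 0.005     ]
```

```bash
cat >> h.py <<'E'
def tip(): 
    o=manip.get_obs(); Rm=R.from_rotvec(o["orientation"]).as_matrix(); return o,Rm
def st(tag=""):
    o,Rm=tip(); print(tag,"t%.1f"%o["clock"],"tcp",(o["eef_pos"]*1000).round(1),"yaw_y %.1f"%np.degrees(np.arctan2(Rm[1,1],Rm[0,1])),"F",o["force"].round(1),"w %.1f"%(o["width"]*1000),"ff %.1f"%o["finger_force"],"q",o["qpos"].round(2))
def go(p,yaw_y=None):
    "print turn and then shift in the tool axes after that turn (mm), tool pointing down"
    o,Rm=tip(); y=np.arctan2(Rm[1,1],Rm[0,1]); t=0
    if yaw_y is not None:
        t=-np.degrees((yaw_y-y+np.pi)%(2*np.pi)-np.pi); y=yaw_y
    Y=np.array([np.cos(y),np.sin(y),0]); Z=np.array([0,0,-1.]); X=np.cross(Y,Z); d=(np.asarray(p)-o["eef_pos"])*1000
    print("turn %.1f shift %.1f %.1f %.1f"%(t,d@X,d@Y,d@Z)); 
def load(): 
    import json; return json.load(open("box.json"))
def W(l):
    "box-local (m) to world"
    x,y,a=load(); c,s=np.cos(a),np.sin(a); return np.array([x+c*l[0]-s*l[1],y+s*l[0]+c*l[1],l[2]])
E
python3 - <<'E'
from h import *; import json
from scipy.optimize import least_squares
t=lambda u:np.array([400+u[0]/5,190+u[1]/5]); s=lambda u:np.array([345+u[0]/4,145+u[1]/4])
L=lambda x,y,z:(x,y,z)
pts=[("top",t((107,460)),(-.103,.072,.13),1),("top",t((352,605)),(-.103,-.072,.13),1),("top",t((550,265)),(.103,-.072,.13),1),("top",t((310,122)),(.103,.072,.13),1),
("scene",s((153,248)),(-.103,.072,.13),1),("scene",s((333,190)),(-.103,-.072,.13),1),
("top",t((205,418)),(-.07,.042,.17),0),("top",t((357,510)),(-.07,-.042,.17),0),("scene",s((175,160)),(-.07,.042,.17),0),("scene",s((275,128)),(-.07,-.042,.17),0),
("top",t((593,466)),(.0354,-.157,.055),0),("scene",s((326,117)),(.0354,-.157,.055),0)]
def f(p):
    r=[]
    for n,u,l,k in pts:
        c,q=np.cos(p[2]),np.sin(p[2]); x=l[0]+k*p[3]; r+=list(px(n,(p[0]+c*x-q*l[1],p[1]+q*x+c*l[1],l[2]))-u)
    return np.array(r)
S=least_squares(f,[.51,-.331,-.555,0],loss="soft_l1"); print(S.x,f(S.x).reshape(-1,2).round(1).tolist())
json.dump(list(S.x[:3]),open("box.json","w"))
for n,l in [("handle",(-.07,0,.164)),("grip",(.0354,-.129,.053)),("p4",(-.001,-.027,.045)),("hnd top",(.109,0,.298))]: print(n,W(l))
h=W((-.07,0,0)); go((h[0],h[1],.24),S.x[2]); st()
E
```

```text
[ 0.51100568 -0.33339941 -0.56869226 -0.00480215] [[-1.1, -1.2], [-0.1, 0.6], [0.4, -0.5], [-1.0, -1.2], [1.4, -0.7], [1.0, 0.9], [0.7, -0.8], [0.4, -0.8], [0.8, -0.3], [2.0, 0.4], [-1.5, 0.3], [-0.1, 0.9]]
handle [ 0.45202327 -0.29570227  0.164     ]
grip [ 0.47136349 -0.46115956  0.053     ]
p4 [ 0.49562275 -0.35561124  0.045     ]
hnd top [ 0.60284973 -0.39209924  0.298     ]
turn -42.0 shift 345.5 150.2 -9.4
 t0.1 tcp [ 139.4 -505.9  230.6] yaw_y -74.6 F [-0.7 -0.4 -0.2] w 85.5 ff 0.0 q [-1.37  0.05  1.4   0.    1.69 -0.07]
```

```bash
python3 -m creep '[[0,0,0,-8.4,-0.2],[0,0,0,-8.4,-0.2],[0,0,0,-8.4,-0.2],[0,0,0,-8.4,-0.2],[0,0,0,-8.4,-0.2]]' 20; python3 -m creep '[[43,18,-2,0,-0.2],[43,18,-2,0,-0.2],[43,18,-2,0,-0.2],[43,18,-2,0,-0.2],[43,18,-2,0,-0.2]]'; python3 -m creep '[[43,18,0,0,-0.2],[43,18,0,0,-0.2],[43,18,0,0,-0.2],[0,0,0,0,-0.2],[0,0,0,0,-0.2]]'; python3 - <<'E'
from h import *
a=-.5687
h=W((-.07,0,0)); go((h[0],h[1],.150),a); st()
t=grab_frame("top")[:,:,::-1]; cv2.imwrite("pics/a.png",crop(t,400,190,560,320,5))
E
```

```text
clock: 0.6
eef_pos: [0.1394, -0.506, 0.2308]
orientation: [-2.75, -1.516, -0.0]
force: [0.1, 0.2, 0.6]
width: 0.0515
finger_force: 0.0
clock: 1.1
eef_pos: [0.3323, -0.3721, 0.2411]
orientation: [-2.756, -1.508, 0.0]
force: [1.1, -0.5, -0.6]
width: 0.051
finger_force: 0.0
clock: 1.6
eef_pos: [0.4464, -0.2932, 0.2407]
orientation: [-2.753, -1.511, 0.001]
force: [-0.6, -0.4, 0.1]
width: 0.0512
finger_force: 0.0
turn 0.1 shift 0.9 6.0 90.7
 t1.6 tcp [ 446.4 -293.2  240.7] yaw_y -32.5 F [-0.6 -0.4  0.1] w 51.2 ff 0.0 q [-0.65  0.08  1.36 -0.    1.71 -0.08]
```

View pics/a.png

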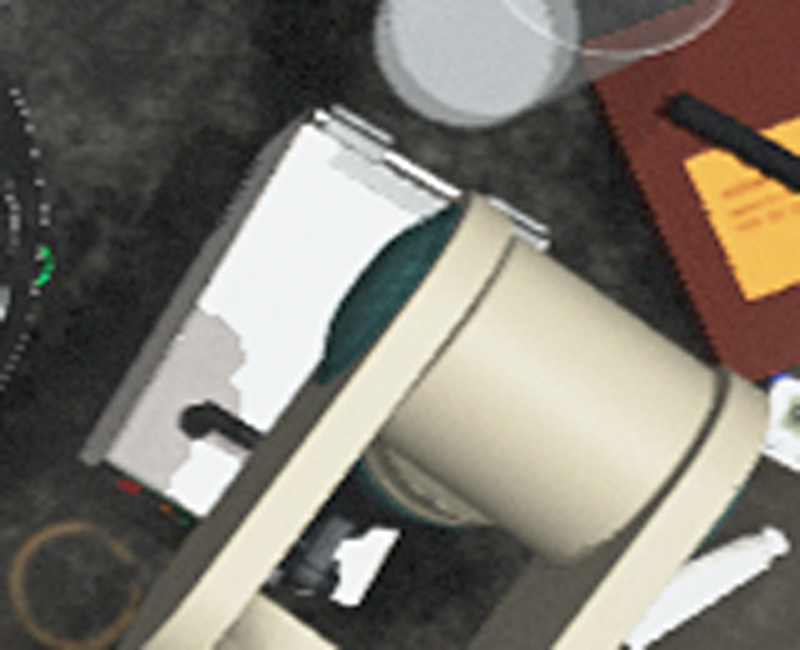

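The arm hides part of the top view. The handle's left end is at (205,415), where I expected it, and the opening has ample room, so I'll descend and grip.

```bash
python3 -m creep '[[1,6,30,0,-0.2],[0,0,30,0,-0.2],[0,0,29,0,-0.2],[0,0,0,0,-0.2]]' 20; python3 -m creep '[[0,0,0,0,0.3],[0,0,0,0,0.7],[0,0,0,0,1],[0,0,0,0,1],[0,0,0,0,1]]' 20; python3 - <<'E'
from h import *
st()
# arc rows: tool y = box x, tool z = down
r=lambda th:np.array([-.17*np.cos(th)+.04*np.sin(th),.17*np.sin(th)+.04*np.cos(th)])*1000
ths=np.linspace(0,1.40,31); d=np.diff([r(t) for t in ths],axis=0)
print([[round(a,1),round(-b,1)] for a,b in d])
E
```

```text
clock: 2.05
eef_pos: [0.4488, -0.2961, 0.1478]
orientation: [-2.751, -1.502, 0.006]
force: [-0.1, -0.1, -0.8]
width: 0.0516
finger_force: 0.0
clock: 2.55
eef_pos: [0.4549, -0.2991, 0.1551]
orientation: [2.745, 1.502, 0.008]
force: [15.8, -11.8, -5.2]
width: 0.0109
finger_force: 23.7
 t2.5 tcp [ 454.9 -299.1  155.1] yaw_y -32.6 F [ 15.8 -11.8  -5.2] w 10.9 ff 23.7 q [-0.65  0.13  1.47 -0.    1.53 -0.08]
[[np.float64(2.1), np.float64(-7.9)], [np.float64(2.4), np.float64(-7.8)], [np.float64(2.8), np.float64(-7.7)], [np.float64(3.1), np.float64(-7.5)], [np.float64(3.5), np.float64(-7.4)], [np.float64(3.8), np.float64(-7.2)], [np.float64(4.2), np.float64(-7.0)], [np.float64(4.5), np.float64(-6.8)], [np.float64(4.8), np.float64(-6.6)], [np.float64(5.1), np.float64(-6.4)], [np.float64(5.4), np.float64(-6.1)], [np.float64(5.7), np.float64(-5.9)], [np.float64(5.9), np.float64(-5.6)], [np.float64(6.2), np.float64(-5.3)], [np.float64(6.4), np.float64(-5.0)], [np.float64(6.6), np.float64(-4.7)], [np.float64(6.9), np.float64(-4.4)], [np.float64(7.1), np.float64(-4.1)], [np.float64(7.2), np.float64(-3.7)], [np.float64(7.4), np.float64(-3.4)], [np.float64(7.6), np.float64(-3.0)], [np.float64(7.7), np.float64(-2.7)], [np.float64(7.8), np.float64(-2.3)], [np.float64(7.9), np.float64(-2.0)], [np.float64(8.0), np.float64(-1.6)], [np.float64(8.1), np.float64(-1.2)], [np.float64(8.1), np.float64(-0.8)], [np.float64(8.1), np.float64(-0.5)], [np.float64(8.1), np.float64(-0.1)], [np.float64(8.1), np.float64(0.3)]]
```

```bash
python3 -m creep '[[0,3,0,0,1],[0,3,0,0,1],[0,0,0,0,1],[0,0,0,0,1]]' 20; python3 -c "
from h import *
st()"
```

```text
clock: 2.95
eef_pos: [0.4551, -0.2992, 0.1549]
orientation: [-2.754, -1.507, 0.004]
force: [-15.1, 6.1, 11.8]
width: 0.0113
finger_force: 25.4
 t3.0 tcp [ 455.1 -299.2  154.9] yaw_y -32.6 F [-15.1   6.1  11.8] w 11.3 ff 25.4 q [-0.65  0.15  1.45 -0.    1.55 -0.08]
```

```bash
python3 -m creep '[[0,-3,0,0,1],[0,2,-8,0,1],[0,2.4,-7.8,0,1],[0,2.8,-7.7,0,1],[0,3.1,-7.5,0,1]]' 25; python3 -m creep '[[0,3.5,-7.4,0,1],[0,3.8,-7.2,0,1],[0,4.2,-7,0,1],[0,4.5,-6.8,0,1],[0,4.8,-6.6,0,1]]'; python3 -m creep '[[0,0,0,0,1]]';  python3 -c "
from h import *
st()"
```

```text
clock: 3.45
eef_pos: [0.4626, -0.3039, 0.1837]
orientation: [-2.756, -1.508, 0.002]
force: [-1.2, -4.3, -4.9]
width: 0.0105
finger_force: 24.5
clock: 3.95
eef_pos: [0.4792, -0.3144, 0.2196]
orientation: [-2.753, -1.507, 0.004]
force: [-10.5, 2.4, 2.8]
width: 0.0105
finger_force: 24.6
clock: 4.05
eef_pos: [0.4798, -0.3148, 0.2206]
orientation: [-2.755, -1.508, 0.002]
force: [-10.5, 2.9, 3.3]
width: 0.0108
finger_force: 25.0
 t4.0 tcp [ 479.8 -314.8  220.6] yaw_y -32.6 F [-10.5   2.9   3.3] w 10.8 ff 25.0 q [-0.64  0.19  1.27 -0.    1.68 -0.08]
```

```bash
python3 -m creep '[[0,4,-6.4,0,1],[0,5.2,-6.1,0,1],[0,5.7,-5.9,0,1],[0,5.9,-5.6,0,1],[0,6.2,-5.3,0,1]]' 25; python3 -m creep '[[0,6.4,-5,0,1],[0,6.6,-4.7,0,1],[0,6.9,-4.4,0,1],[0,7.1,-4.1,0,1],[0,7.2,-3.7,0,1]]'; python3 -m creep '[[0,0,0,0,1]]';  python3 -c "
from h import *
st()"
```

```text
clock: 4.55
eef_pos: [0.5021, -0.3289, 0.2505]
orientation: [-2.755, -1.508, 0.002]
force: [-12.8, 2.5, 8.6]
width: 0.0109
finger_force: 24.9
clock: 5.05
eef_pos: [0.5317, -0.3476, 0.2738]
orientation: [2.754, 1.507, 0.001]
force: [-7.7, 1.7, 7.7]
width: 0.0109
finger_force: 25.8
clock: 5.15
eef_pos: [0.5321, -0.3479, 0.274]
orientation: [2.753, 1.507, 0.002]
force: [-7.6, 1.8, 10.7]
width: 0.0107
finger_force: 25.9
 t5.2 tcp [ 532.1 -347.9  274. ] yaw_y -32.6 F [-7.6  1.8 10.7] w 10.7 ff 25.9 q [-0.64  0.37  0.96 -0.    1.81 -0.07]
```

```bash
python3 -m creep '[[0,7.2,-3.4,0,1],[0,7.6,-3,0,1],[0,7.7,-2.7,0,1],[0,7.8,-2.3,0,1],[0,7.9,-2,0,1]]' 25; python3 -m creep '[[0,8,-1.6,0,1],[0,8.1,-1.2,0,1],[0,8.1,-0.8,0,1],[0,0,0,0,1]]'; python3 -m creep '[[0,5,-0.3,0,1],[0,5,-0.1,0,1],[0,5,0,0,1],[0,0,0,0,1]]';  python3 -c "
from h import *
st()"
```

```text
clock: 5.65
eef_pos: [0.5643, -0.3683, 0.2867]
orientation: [2.753, 1.507, 0.002]
force: [-3.7, 0.6, 8.3]
width: 0.0105
finger_force: 26.4
clock: 6.05
eef_pos: [0.5853, -0.3817, 0.2899]
orientation: [2.752, 1.507, 0.004]
force: [-2.6, -1.2, 5.1]
width: 0.0107
finger_force: 26.7
clock: 6.45
eef_pos: [0.5979, -0.3897, 0.2901]
orientation: [2.752, 1.507, 0.004]
force: [-0.4, -1.2, 7.1]
width: 0.0107
finger_force: 27.0
 t6.5 tcp [ 597.9 -389.7  290.1] yaw_y -32.6 F [-0.4 -1.2  7.1] w 10.7 ff 27.0 q [-0.63  0.64  0.56  0.    1.94 -0.06]
```

```bash
python3 -m creep '[[0,5,0,0,1],[0,5,0.1,0,1],[0,2,0.1,0,1],[0,0,0,0,1]]' 25; python3 -m creep '[[0,2,0,0,1],[0,0,0,0,1]]';python3 -m creep '[[0,1.5,0,0,1],[0,0,0,0,1]]'; python3 - <<'E'
from h import *
st(); t=grab_frame("scene")[:,:,::-1]; cv2.imwrite("pics/b.png",crop(t,330,60,490,180,5))
E
```

```text
clock: 6.85
eef_pos: [0.6071, -0.3955, 0.2894]
orientation: [2.755, 1.509, 0.001]
force: [-6.6, 2.4, 6.7]
width: 0.0109
finger_force: 27.4
clock: 7.05
eef_pos: [0.6081, -0.396, 0.2894]
orientation: [-2.754, -1.508, 0.001]
force: [-10.6, 5.2, 6.9]
width: 0.0104
finger_force: 27.5
clock: 7.25
eef_pos: [0.6087, -0.3964, 0.2892]
orientation: [-2.752, -1.507, 0.003]
force: [-15.0, 8.2, 7.3]
width: 0.0111
finger_force: 27.6
 t7.2 tcp [ 608.7 -396.4  289.2] yaw_y -32.6 F [-15.    8.2   7.3] w 11.1 ff 27.6 q [-0.63  0.7   0.47  0.    1.97 -0.06]
```

View pics/b.png

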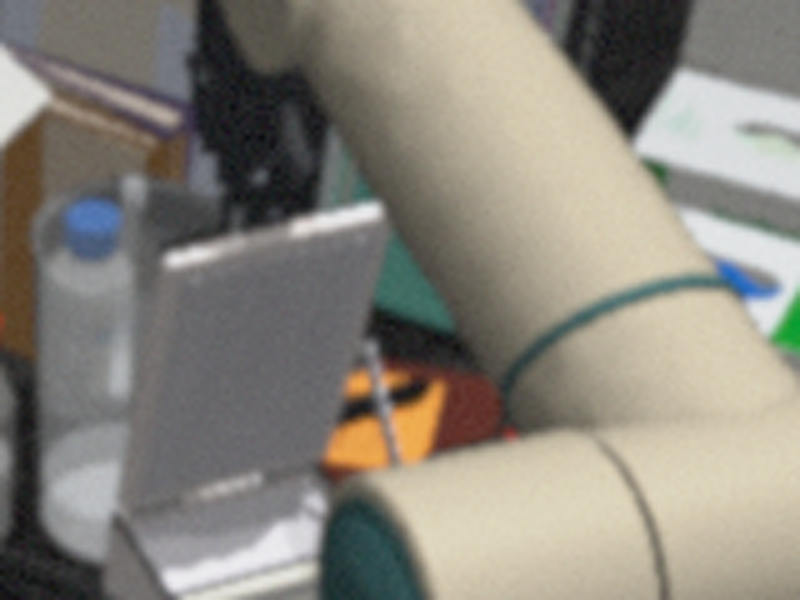

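```bash
python3 - <<'E'
from h import *
import json
x,y,a=load(); x+=.003*np.cos(a); y+=.003*np.sin(a); json.dump([x,y,a],open("box.json","w"))
print("locked tip",px("scene",W((.028,-.157,.162))))
for ang in (1.0,1.2,1.35): pass
im=grab_frame("scene").astype(int); m=(im[...,0]>150)&(im[...,1]<90)&(im[...,2]<90); ys,xs=np.nonzero(m); k=(abs(xs-432)<40)&(abs(ys-147)<40); print(list(zip(xs[k],ys[k])))
E
python3 -m creep '[[0,-3,0,0,1],[0,-3,0,0,1],[0,-2,0,0,1],[0,0,0,0,1]]' 25
```

```text
locked tip [432.67369543 149.40963482]
[]
clock: 7.75
eef_pos: [0.6051, -0.3942, 0.2895]
orientation: [2.748, 1.505, 0.007]
force: [7.1, -7.4, 5.4]
width: 0.0107
finger_force: 27.3
```

```bash
python3 -m creep '[[0,3,0,0,1],[0,1,0,0,0.42],[0,0,0,0,0.42],[0,0,0,0,0.42]]'; python3 -c "
from h import *
st()"; python3 -m creep '[[0,0,-10,0,0.42],[0,0,-20,0,0.42],[0,0,-30,0,0.42],[0,0,-30,0,0.42],[0,0,-10,0,0.42]]'; python3 -m creep '[[0,0,0,0,0.42],[0,0,0,0,0.42],[0,0,0,0,0.42]]';  python3 -c "
from h import *
st()"
```

```text
clock: 8.15
eef_pos: [0.6071, -0.3953, 0.2862]
orientation: [-2.755, -1.509, 0.0]
force: [0.2, 0.2, -0.1]
width: 0.0245
finger_force: 0.0
 t8.2 tcp [ 607.1 -395.3  286.2] yaw_y -32.6 F [ 0.2  0.2 -0.1] w 24.5 ff 0.0 q [-0.63  0.69  0.5   0.    1.96 -0.06]
clock: 8.65
eef_pos: [0.6013, -0.3917, 0.3787]
orientation: [-2.752, -1.507, 0.002]
force: [0.2, -1.4, -0.6]
width: 0.0248
finger_force: 0.0
clock: 8.95
eef_pos: [0.6017, -0.3921, 0.3833]
orientation: [2.75, 1.506, 0.005]
force: [-0.1, -0.5, 0.7]
width: 0.0248
finger_force: 0.0
 t8.9 tcp [ 601.7 -392.1  383.3] yaw_y -32.6 F [-0.1 -0.5  0.7] w 24.8 ff 0.0 q [-0.63  0.81  0.12  0.    2.21 -0.06]
```

```bash
python3 -m creep '[[0,-40,0,0,0.42],[0,-50,0,0,0.42],[0,-50,0,0,0.42],[0,-20,0,-8.2,0.2],[0,0,0,-8.2,0.2]]'; python3 -m creep '[[0,0,0,-8.2,0],[0,0,0,-8.2,0],[0,0,0,-8.2,0],[0,0,0,-8.2,0],[0,0,0,-8.2,0]]'; python3 -m creep '[[0,0,0,-8.2,-0.3],[0,0,0,-8.2,-0.3],[0,0,0,-8.2,-0.3],[0,0,0,-8,-0.3],[0,0,0,0,-0.3]]';  python3 - <<'E'
from h import *
st(); x,y,a=load(); go((.36,0,.30),a+np.pi/2)
print("bath",bp("top",(347,235),.213),bp("top",(354,306),.10), "flask",bp("top",(318,218),.26))
cv2.imwrite("pics/c.png",crop(grab_frame("top")[:,:,::-1],340,150,540,300,4))
E
```

```text
clock: 9.45
eef_pos: [0.4954, -0.3244, 0.3878]
orientation: [2.501, 1.889, 0.004]
force: [0.4, -0.1, 0.6]
width: 0.0338
finger_force: 0.0
clock: 9.95
eef_pos: [0.4974, -0.3259, 0.3861]
orientation: [1.682, 2.647, -0.0]
force: [-0.1, -0.0, -0.3]
width: 0.0426
finger_force: 0.0
clock: 10.45
eef_pos: [0.4974, -0.3258, 0.3861]
orientation: [0.878, 3.011, -0.003]
force: [0.7, 0.2, -0.2]
width: 0.0555
finger_force: 0.0
 t10.4 tcp [ 497.4 -325.8  386.1] yaw_y 57.5 F [ 0.7  0.2 -0.2] w 55.5 ff 0.0 q [-0.64  0.28  0.83  0.    2.02 -1.65]
turn 0.1 shift 291.2 200.6 86.1
bath [ 0.5628223  -0.02888587  0.213     ] [ 0.39760653 -0.0477232   0.1       ] flask [0.59486665 0.03898523 0.26      ]
```

View pics/c.png

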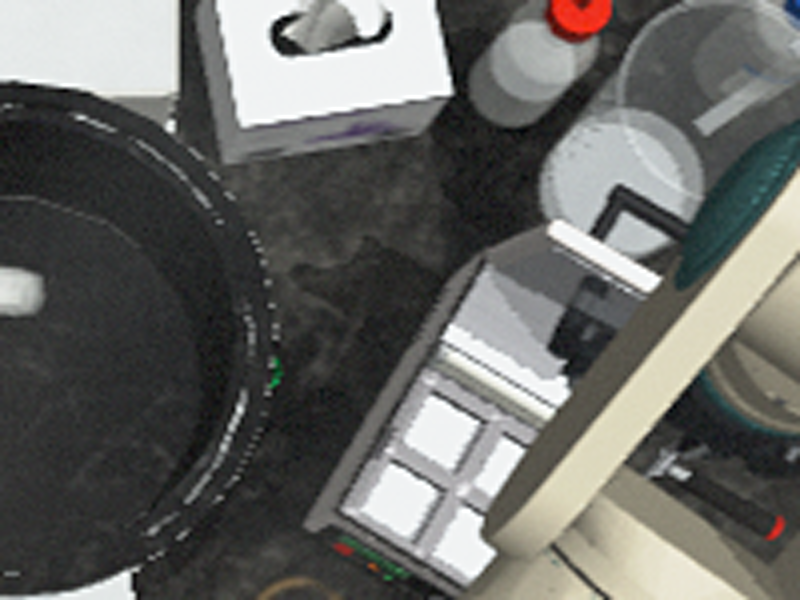

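The lid is up and holds itself. The tray pockets show at crop (440,433) back-left and (398,500) front-left, and the grip's red tip at (774,527).

```bash
python3 -m creep '[[49,33,10,0,-0.3],[49,33,15,0,-0.3],[49,33,15,0,-0.3],[49,33,15,0,-0.3],[49,33,15,0,-0.3]]'; python3 -m creep '[[46,36,16,0,-0.3],[0,0,0,0,-0.3]]'; python3 - <<'E'
from h import *
st(); x,y,a=load()
print("p3",bp("top",(450,258.3),.045),W((-.001,.027,.045)),"p1",bp("top",(439.5,275),.045),W((-.056,.027,.045)))
print("tip",bp("top",(533.5,281.8),.162),W((.028,-.157,.162)))
go((.431,.322,.16),a+np.pi/2)
im=grab_frame("top")[:,:,::-1]; sc=grab_frame("scene")[:,:,::-1]
cv2.imwrite("pics/d.png",np.hstack([crop(im,400,190,540,320,3),crop(im,140,265,260,340,3).copy() if 0 else crop(sc,360,60,460,190,3)]))
E
```

```text
clock: 11.0
eef_pos: [0.3997, -0.1014, 0.3269]
orientation: [0.887, 3.008, -0.002]
force: [1.0, 1.1, 0.1]
width: 0.0555
finger_force: 0.0
clock: 11.2
eef_pos: [0.3831, -0.0536, 0.3128]
orientation: [0.879, 3.012, -0.001]
force: [1.0, 0.2, 0.4]
width: 0.0559
finger_force: 0.0
 t11.2 tcp [383.1 -53.6 312.8] yaw_y 57.5 F [1.  0.2 0.4] w 55.9 ff 0.0 q [-0.23 -0.35  1.6  -0.    1.89 -1.24]
p3 [ 0.52651051 -0.31238627  0.045     ] [ 0.52723122 -0.31172611  0.045     ] p1 [ 0.48123287 -0.28200214  0.045     ] [ 0.48088789 -0.28210692  0.045     ]
tip [ 0.45199261 -0.48464123  0.162     ] [ 0.45257716 -0.48238299  0.162     ]
turn 0.1 shift 161.9 342.3 152.8
```

View pics/d.png

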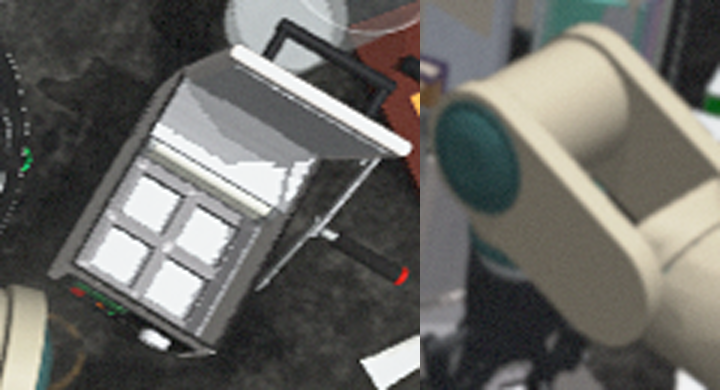

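```bash
python3 -m creep '[[16,34,0,0,-0.3],[16,34,0,0,-0.3],[16,34,0,0,-0.3],[16,34,0,0,-0.3],[16,34,10,0,-0.3]]'; python3 -m creep '[[16,34,20,0,-0.3],[16,34,30,0,-0.3],[16,34,30,0,-0.3],[16,34,30,0,-0.3],[16,34,30,0,-0.3]]'; python3 -m creep '[[0,0,0,0,-0.3],[0,0,0,0,-0.3]]'; python3 - <<'E'
from h import *
st(); x,y,a=load()
go((.431,.322,.014),a+np.pi/2)
im=grab_frame("top")[:,:,::-1]; sc=grab_frame("scene")[:,:,::-1]
cv2.imwrite("pics/e.png",np.hstack([crop(im,130,255,270,340,3),cv2.resize(sc[310:435,220:350],(390,255*390//260))[:255] if 0 else cv2.resize(sc[320:440,215:338],None,fx=255/120,fy=255/120)]))
E
```

```text
clock: 11.8
eef_pos: [0.4106, 0.1296, 0.3051]
orientation: [0.886, 3.006, 0.0]
force: [0.6, 0.1, -0.0]
width: 0.0555
finger_force: 0.0
clock: 12.3
eef_pos: [0.4354, 0.3157, 0.162]
orientation: [0.886, 3.008, -0.001]
force: [1.1, -0.7, 0.9]
width: 0.0554
finger_force: 0.0
clock: 12.5
eef_pos: [0.4347, 0.3144, 0.1621]
orientation: [0.883, 3.011, -0.005]
force: [0.0, 0.3, 1.1]
width: 0.0558
finger_force: 0.0
 t12.5 tcp [434.7 314.4 162.1] yaw_y 57.3 F [0.  0.3 1.1] w 55.8 ff 0.0 q [ 0.56  0.12  1.47 -0.    1.55 -0.44]
turn -0.1 shift 7.2 4.4 148.1
```

View pics/e.png

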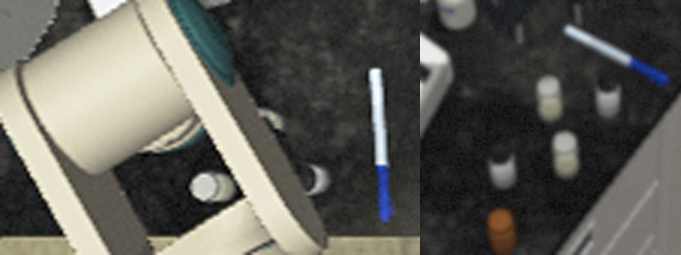

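Scene picture shows the four vials and pen undisturbed; descending on vial WA.

```bash
python3 -m creep '[[7,4,30,0,-0.3],[0,0,40,0,-0.3],[0,0,40,0,-0.3],[0,0,36,0,-0.3],[0,0,0,0,-0.3]]'; python3 -m creep '[[0,0,0,0,0.1],[0,0,0,0,0.5],[0,0,0,0,0.8],[0,0,0,0,0.8],[0,0,0,0,0.8]]' 25; python3 - <<'E'
from h import *
st()
E
python3 -m creep '[[0,0,-20,0,0.8],[0,0,-40,0,0.8],[0,0,-40,0,0.8],[0,0,-40,0,0.8],[0,0,-40,0,0.8]]'; python3 -m creep '[[0,0,-50,0,0.8],[0,0,-30,0,0.8],[0,0,-20,0,0.8],[0,0,0,0,0.8]]';python3 - <<'E'
from h import *
st(); x,y,a=load()
go((.375,0.1,.30),a+np.pi/2)
E
```

```text
clock: 13.1
eef_pos: [0.4291, 0.319, 0.0137]
orientation: [0.885, 3.014, -0.011]
force: [-0.3, -0.7, -0.8]
width: 0.0557
finger_force: 0.0
clock: 13.6
eef_pos: [0.4327, 0.3224, 0.0206]
orientation: [0.88, 3.007, 0.004]
force: [0.4, -2.1, 7.9]
width: 0.0262
finger_force: 25.4
 t13.6 tcp [432.7 322.4  20.6] yaw_y 57.4 F [ 0.4 -2.1  7.9] w 26.2 ff 25.4 q [ 0.57  0.27  1.6  -0.01  1.27 -0.43]
clock: 14.1
eef_pos: [0.43, 0.3221, 0.2006]
orientation: [0.88, 3.009, 0.001]
force: [0.2, -0.1, -0.2]
width: 0.0257
finger_force: 24.9
clock: 14.5
eef_pos: [0.4303, 0.3228, 0.3023]
orientation: [0.879, 3.005, 0.009]
force: [0.8, -0.2, 0.3]
width: 0.0263
finger_force: 24.9
 t14.5 tcp [430.3 322.8 302.3] yaw_y 57.4 F [ 0.8 -0.2  0.3] w 26.3 ff 24.9 q [ 0.58  0.08  1.24 -0.    1.82 -0.43]
turn -0.0 shift -73.4 -217.5 2.3
```

```bash
python3 -m creep '[[-10,-36,0,0,0.8],[-10,-36,0,0,0.8],[-10,-36,0,0,0.8],[-10,-36,0,0,0.8],[-13,-36,0,0,0.8]]'; python3 -m creep '[[-13,-36,0,0,0.8],[0,0,0,0,0.8]]'; python3 - <<'E'
from h import *
st(); x,y,a=load()
go((.385,-.1,.30),a+np.pi/2); p=W((-.001,.027,.3)); go(p,a+np.pi/2)
E
```

```text
clock: 15.0
eef_pos: [0.3761, 0.1409, 0.2963]
orientation: [0.88, 3.012, -0.003]
force: [0.4, -0.3, -1.1]
width: 0.0263
finger_force: 24.9
clock: 15.2
eef_pos: [0.368, 0.102, 0.297]
orientation: [0.887, 3.008, -0.003]
force: [0.4, 0.6, -1.1]
width: 0.0258
finger_force: 25.0
 t15.2 tcp [368. 102. 297.] yaw_y 57.1 F [ 0.4  0.6 -1.1] w 25.8 ff 25.0 q [ 0.18 -0.37  1.65 -0.    1.86 -0.82]
turn -0.3 shift -123.1 -161.0 -3.0
turn -0.3 shift -357.0 -262.8 -3.0
```

```bash
python3 -m creep '[[-25,-32,0,0,0.8],[-25,-32,0,0,0.8],[-25,-32,0,0,0.8],[-24,-32,0,0,0.8],[-24,-33,0,0,0.8]]'; python3 -m creep '[[-39,-17,0,0,0.8],[-39,-17,0,0,0.8],[-39,-17,0,0,0.8],[-39,-17,0,0,0.8],[-39,-17,0,0,0.8]]';python3 -m creep '[[-39,-17,0,0,0.8],[0,0,0,0,0.8],[0,0,0,0,0.8]]'; python3 - <<'E'
from h import *
st(); x,y,a=load()
p=W((-.001,.027,.068)); go(p,a+np.pi/2)
E
```

```text
clock: 15.7
eef_pos: [0.3856, -0.0982, 0.2972]
orientation: [0.88, 3.012, -0.002]
force: [0.9, -0.9, -1.5]
width: 0.0261
finger_force: 25.0
clock: 16.2
eef_pos: [0.5052, -0.2747, 0.2976]
orientation: [0.88, 3.012, -0.001]
force: [2.1, 0.4, 0.2]
width: 0.026
finger_force: 25.0
clock: 16.5
eef_pos: [0.5282, -0.309, 0.2965]
orientation: [0.882, 3.014, 0.0]
force: [0.3, 0.7, -0.3]
width: 0.0261
finger_force: 25.0
 t16.5 tcp [ 528.2 -309.   296.5] yaw_y 57.4 F [ 0.3  0.7 -0.3] w 26.1 ff 25.0 q [-0.59  0.3   0.99  0.    1.85 -1.59]
turn -0.0 shift -0.7 -2.8 228.5
```

```bash
python3 -m creep '[[-1,-3,40,0,0.8],[0,0,45,0,0.8],[0,0,45,0,0.8],[0,0,40,0,0.8],[0,0,30,0,0.8]]'; python3 -m creep '[[0,0,15,0,0.8],[0,0,8,0,0.8],[0,0,3,0,0.8],[0,0,0,0,0.8],[0,0,0,0,0.8]]'; python3 - <<'E'
from h import *
st(); x,y,a=load()
p=W((-.001,.027,.068)); go(p,a+np.pi/2)
E
```

```text
clock: 17.0
eef_pos: [0.527, -0.3106, 0.0973]
orientation: [0.879, 3.012, -0.001]
force: [-0.6, 1.0, -0.9]
width: 0.0256
finger_force: 25.0
clock: 17.5
eef_pos: [0.5287, -0.3132, 0.0749]
orientation: [0.88, 3.008, -0.004]
force: [-0.3, -0.4, -0.9]
width: 0.0261
finger_force: 25.0
 t17.5 tcp [ 528.7 -313.2   74.9] yaw_y 57.4 F [-0.3 -0.4 -0.9] w 26.1 ff 25.0 q [-0.59  0.39  1.32  0.    1.42 -1.6 ]
turn -0.0 shift 2.0 0.4 6.9
```

```bash
python3 -m creep '[[1,0,3,0,0.8],[0,0,2,0,0.8],[0,0,0,0,0.8],[0,0,0,0,0.8]]';  python3 -m creep '[[0,0,2,0,0.8],[0,0,0,0,0.8],[0,0,0,0,0.8]]'; python3 -m creep '[[0,0,2,0,0.8],[0,0,0,0,0.8],[0,0,0,0,0.8]]'
```

```text
clock: 17.9
eef_pos: [0.5277, -0.3126, 0.0694]
orientation: [0.88, 3.009, -0.003]
force: [-0.5, -0.2, 5.5]
width: 0.0259
finger_force: 25.9
clock: 18.2
eef_pos: [0.5278, -0.3127, 0.0692]
orientation: [0.879, 3.008, -0.003]
force: [-6.1, 2.8, 14.9]
width: 0.0258
finger_force: 27.0
clock: 18.5
eef_pos: [0.5289, -0.3139, 0.0691]
orientation: [0.879, 3.004, -0.006]
force: [-5.9, -0.3, 18.8]
width: 0.0259
finger_force: 27.7
```

```bash
python3 -m creep '[[0,0,-3.5,0,0.8],[0,0,0,0,0.8],[0,0,0,0,0.1],[0,0,0,0,0.1],[0,0,0,0,0.1]]';  python3 -m creep '[[0,0,-15,0,0.1],[0,0,-40,0,0.1],[0,0,-50,0,0.1],[0,0,-50,0,0.1],[0,0,-50,0,0.1]]'; python3 -m creep '[[0,0,-25,0,-0.3],[39,17,0,0,-0.3],[39,17,0,0,-0.3],[39,17,0,0,-0.3],[39,17,0,0,-0.3]]'; python3 -m creep '[[39,17,0,0,-0.3],[39,17,0,0,-0.3],[0,0,0,0,-0.3]]'; python3 - <<'E'
from h import *
st(); x,y,a=load(); go((.36,.10,.30),a+np.pi/2)
cv2.imwrite("pics/f.png",crop(grab_frame("top")[:,:,::-1],420,215,500,295,4))
E
```

```text
clock: 19.0
eef_pos: [0.5261, -0.316, 0.0695]
orientation: [0.884, 3.008, -0.012]
force: [-9.1, -12.7, 9.2]
width: 0.0381
finger_force: 7.9
clock: 19.5
eef_pos: [0.5261, -0.3111, 0.2744]
orientation: [0.88, 3.012, -0.001]
force: [-0.2, -0.9, -0.5]
width: 0.0387
finger_force: 0.0
clock: 20.0
eef_pos: [0.4303, -0.1687, 0.2964]
orientation: [0.88, 3.012, -0.001]
force: [1.1, 0.0, 1.4]
width: 0.0555
finger_force: 0.0
clock: 20.3
eef_pos: [0.3824, -0.0967, 0.2973]
orientation: [0.874, 3.011, -0.001]
force: [0.1, -0.4, -0.1]
width: 0.0556
finger_force: 0.0
 t20.3 tcp [382.4 -96.7 297.3] yaw_y 57.6 F [ 0.1 -0.4 -0.1] w 55.6 ff 0.0 q [-0.34 -0.33  1.62 -0.    1.85 -1.35]
turn 0.2 shift 124.8 153.7 -2.7
```

View pics/f.png

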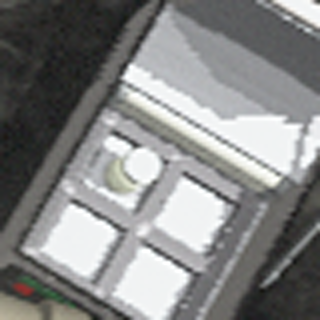

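```bash
python3 - <<'E'
from h import *
p=W((-.001,.027,0)); 
for z in (.045,.075,.106): print((px("top",(p[0],p[1],z))-[420,215])*4)
im=grab_frame("top"); 
E
python3 -m creep '[[25,30,0,0,-0.3],[25,31,0,0,-0.3],[25,31,0,0,-0.3],[25,31,0,0,-0.3],[25,31,0,0,-0.3]]'; python3 -m creep '[[10,40,0,0,-0.3],[10,40,0,0,-0.3],[10,40,0,0,-0.3],[10,40,0,0,-0.3],[0,0,0,0,-0.3]]'; python3 - <<'E'
from h import *
st(); x,y,a=load(); 
for v in ((.376,.364),(.4215,.415),(.3795,.277)): go((*v,.018),a+np.pi/2)
E
```

```text
[118.97347401 172.15448277]
[129.61649425 166.2527263 ]
[141.14370226 159.86067095]
clock: 20.9
eef_pos: [0.3621, 0.0985, 0.2956]
orientation: [0.883, 3.011, -0.003]
force: [1.1, -0.0, -0.0]
width: 0.0553
finger_force: 0.0
clock: 21.4
eef_pos: [0.4155, 0.2568, 0.2928]
orientation: [0.877, 3.016, -0.007]
force: [0.4, -0.8, -0.2]
width: 0.0549
finger_force: 0.0
 t21.4 tcp [415.5 256.8 292.8] yaw_y 57.6 F [ 0.4 -0.8 -0.2] w 54.9 ff 0.0 q [ 0.48 -0.06  1.39 -0.    1.81 -0.53]
turn 0.2 shift 91.0 69.1 274.8
turn 0.2 shift 80.1 136.6 274.8
turn 0.2 shift 41.2 -2.3 274.8
```

```bash
python3 -m creep '[[20,-1,40,0,-0.3],[21,-1,50,0,-0.3],[0,0,50,0,-0.3],[0,0,50,0,-0.3],[0,0,45,0,-0.3]]'; python3 -m creep '[[0,0,30,0,-0.3],[0,0,12,0,-0.3],[0,0,0,0,-0.3],[0,0,0,0,-0.3]]'; python3 -m creep '[[0,0,0,0,0.1],[0,0,0,0,0.5],[0,0,0,0,0.8],[0,0,0,0,0.8],[0,0,0,0,0.8]]' 25; python3 - <<'E'
from h import *
st()
E
python3 -m creep '[[0,0,-20,0,0.8],[0,0,-40,0,0.8],[0,0,-40,0,0.8],[0,0,-40,0,0.8],[0,0,-40,0,0.8]]'; python3 -m creep '[[0,0,-50,0,0.8],[0,0,-40,0,0.8],[0,0,-15,0,0.8],[0,0,0,0,0.8]]';python3 - <<'E'
from h import *
st(); x,y,a=load()
go((.365,0.1,.30),a+np.pi/2)
E
```

```text
clock: 21.9
eef_pos: [0.381, 0.2717, 0.0618]
orientation: [0.882, 3.011, -0.004]
force: [0.8, 0.6, 0.0]
width: 0.0559
finger_force: 0.0
clock: 22.3
eef_pos: [0.3824, 0.273, 0.0239]
orientation: [0.881, 3.009, 0.0]
force: [-0.5, -0.3, 0.3]
width: 0.0557
finger_force: 0.0
clock: 22.8
eef_pos: [0.3822, 0.2734, 0.024]
orientation: [0.88, 3.009, 0.002]
force: [0.8, -0.7, 5.6]
width: 0.0268
finger_force: 23.9
 t22.8 tcp [382.2 273.4  24. ] yaw_y 57.4 F [ 0.8 -0.7  5.6] w 26.8 ff 23.9 q [ 0.54  0.08  1.81 -0.    1.25 -0.46]
clock: 23.3
eef_pos: [0.38, 0.273, 0.2041]
orientation: [0.88, 3.011, -0.002]
force: [0.0, -0.0, -0.6]
width: 0.0264
finger_force: 24.1
clock: 23.7
eef_pos: [0.3804, 0.2738, 0.3103]
orientation: [0.879, 3.007, 0.004]
force: [0.6, 0.2, -1.1]
width: 0.0268
finger_force: 24.1
 t23.7 tcp [380.4 273.8 310.3] yaw_y 57.4 F [ 0.6  0.2 -1.1] w 26.8 ff 24.1 q [ 0.55 -0.12  1.41 -0.    1.84 -0.46]
turn -0.0 shift -80.6 -154.7 10.3
```

```bash
python3 -m creep '[[-16,-31,2,0,0.8],[-16,-31,2,0,0.8],[-16,-31,2,0,0.8],[-16,-31,0,0,0.8],[-16,-31,0,0,0.8]]'; python3 -m creep '[[-25,-32,0,0,0.8],[-25,-32,0,0,0.8],[-25,-32,0,0,0.8],[-24,-32,0,0,0.8],[-24,-33,0,0,0.8]]'; python3 -m creep '[[-38,-26,0,0,0.8],[-38,-26,0,0,0.8],[-38,-26,0,0,0.8],[-38,-26,0,0,0.8],[-38,-26,0,0,0.8]]';python3 -m creep '[[-38,-26,0,0,0.8],[0,0,0,0,0.8],[0,0,0,0,0.8]]'; python3 - <<'E'
from h import *
st(); x,y,a=load()
p=W((-.001,-.025,.069)); go(p,a+np.pi/2)
E
```

```text
clock: 24.2
eef_pos: [0.363, 0.0985, 0.2997]
orientation: [0.88, 3.014, -0.004]
force: [-0.7, -0.1, 0.3]
width: 0.0272
finger_force: 24.1
clock: 24.7
eef_pos: [0.3801, -0.1036, 0.3005]
orientation: [0.881, 3.013, -0.002]
force: [1.5, 0.9, 0.3]
width: 0.0269
finger_force: 24.1
clock: 25.2
eef_pos: [0.4708, -0.3156, 0.3009]
orientation: [0.882, 3.014, -0.0]
force: [-0.0, 0.5, -0.8]
width: 0.0266
finger_force: 24.1
clock: 25.5
eef_pos: [0.4885, -0.3567, 0.3]
orientation: [-0.883, -3.014, -0.002]
force: [-1.3, 0.9, -0.0]
width: 0.0268
finger_force: 24.1
 t25.5 tcp [ 488.5 -356.7  300. ] yaw_y 57.3 F [-1.3  0.9 -0. ] w 26.8 ff 24.1 q [-0.69  0.28  1.01  0.    1.85 -1.69]
turn -0.1 shift -8.4 6.8 231.0
```

```bash
python3 -m creep '[[-8,7,35,0,0.8],[0,0,45,0,0.8],[0,0,45,0,0.8],[0,0,45,0,0.8],[0,0,35,0,0.8]]'; python3 -m creep '[[0,0,12,0,0.8],[0,0,6,0,0.8],[0,0,3,0,0.8],[0,0,0,0,0.8],[0,0,0,0,0.8]]'; python3 -m creep '[[0,0,3,0,0.8],[0,0,0,0,0.8],[0,0,0,0,0.8]]'; python3 - <<'E'
from h import *
st(); x,y,a=load()
p=W((-.001,-.025,.069)); go(p,a+np.pi/2)
E
```

```text
clock: 26.0
eef_pos: [0.4991, -0.3531, 0.0963]
orientation: [0.879, 3.013, -0.001]
force: [-0.2, -0.5, -0.5]
width: 0.0266
finger_force: 24.1
clock: 26.5
eef_pos: [0.5011, -0.3554, 0.0794]
orientation: [0.879, 3.009, -0.003]
force: [1.9, 4.3, 1.9]
width: 0.0269
finger_force: 25.2
clock: 26.8
eef_pos: [0.5005, -0.3553, 0.0749]
orientation: [0.88, 3.011, -0.002]
force: [2.0, 6.1, 1.9]
width: 0.0266
finger_force: 25.2
 t26.8 tcp [ 500.5 -355.3   74.9] yaw_y 57.4 F [2.  6.1 1.9] w 26.6 ff 25.2 q [-0.68  0.39  1.32  0.    1.42 -1.68]
turn -0.0 shift 0.9 -0.9 5.9
```

```bash
python3 -m creep '[[0,1.5,0,0,0.8],[0,1,0,0,0.8],[0,0,0,0,0.8]]'; python3 -m creep '[[0,0,3,0,0.8],[0,0,2,0,0.8],[0,0,0,0,0.8],[0,0,0,0,0.8]]';python3 -m creep '[[0,0,1.5,0,0.8],[0,0,0,0,0.8],[0,0,0,0,0.8]]'; python3 - <<'E'
from h import *
st(); x,y,a=load()
p=W((-.001,-.025,.069)); go(p,a+np.pi/2)
E
```

```text
clock: 27.1
eef_pos: [0.5014, -0.3536, 0.0746]
orientation: [0.881, 3.011, -0.003]
force: [-1.0, 2.2, 2.0]
width: 0.0264
finger_force: 25.0
clock: 27.5
eef_pos: [0.5016, -0.3536, 0.0696]
orientation: [0.881, 3.011, -0.003]
force: [-0.9, 0.9, 2.6]
width: 0.0264
finger_force: 24.9
clock: 27.8
eef_pos: [0.502, -0.3537, 0.0689]
orientation: [0.88, 3.009, -0.003]
force: [-0.8, 2.5, 6.6]
width: 0.0263
finger_force: 24.7
 t27.8 tcp [ 502.  -353.7   68.9] yaw_y 57.4 F [-0.8  2.5  6.6] w 26.3 ff 24.7 q [-0.67  0.4   1.33  0.    1.41 -1.68]
turn -0.0 shift 1.4 -3.1 -0.1
```

```bash
python3 -m creep '[[0,0,-1.5,0,0.8],[0,0,0,0,0.25],[0,0,0,0,0.25],[0,0,0,0,0.25]]'; python3 -c "
from h import *
st()"; python3 -m creep '[[0,0,-15,0,0.25],[0,0,-30,0,0.25],[0,0,-50,0,0.25],[0,0,-50,0,0.25],[0,0,-50,0,0.25]]'; python3 -m creep '[[0,0,-35,0,-0.3],[38,26,0,0,-0.3],[38,26,0,0,-0.3],[38,26,0,0,-0.3],[38,26,0,0,-0.3]]'; python3 -m creep '[[38,26,0,0,-0.3],[38,26,0,0,-0.3],[0,0,0,0,-0.3]]'; python3 - <<'E'
from h import *
st(); x,y,a=load(); go((.36,.10,.30),a+np.pi/2)
t=grab_frame("top")[:,:,::-1]; cv2.imwrite("pics/g.png",np.hstack([crop(t,420,215,500,295,4),crop(t,150,250,270,330,4)]))
p=W((-.001,-.022,.106)); print((px("top",p)-[420,215])*4)
E
```

```text
clock: 28.2
eef_pos: [0.5017, -0.3528, 0.0693]
orientation: [0.88, 3.011, -0.001]
force: [1.2, 5.6, 2.8]
width: 0.0318
finger_force: 0.0
 t28.2 tcp [ 501.7 -352.8   69.3] yaw_y 57.4 F [1.2 5.6 2.8] w 31.8 ff 0.0 q [-0.67  0.4   1.33  0.    1.41 -1.68]
clock: 28.7
eef_pos: [0.5001, -0.3533, 0.2674]
orientation: [0.882, 3.01, -0.004]
force: [1.3, -0.9, -0.4]
width: 0.0318
finger_force: 0.0
clock: 29.2
eef_pos: [0.4275, -0.1824, 0.2994]
orientation: [0.882, 3.009, -0.004]
force: [0.2, 1.2, -0.6]
width: 0.0558
finger_force: 0.0
clock: 29.5
eef_pos: [0.3913, -0.0958, 0.3002]
orientation: [0.875, 3.009, -0.002]
force: [0.6, -0.5, 0.1]
width: 0.0555
finger_force: 0.0
 t29.5 tcp [391.3 -95.8 300.2] yaw_y 57.6 F [ 0.6 -0.5  0.1] w 55.5 ff 0.0 q [-0.33 -0.31  1.59 -0.    1.85 -1.34]
turn 0.2 shift 131.8 148.1 0.2
[207.42719859 199.90367258]
```

View pics/g.png

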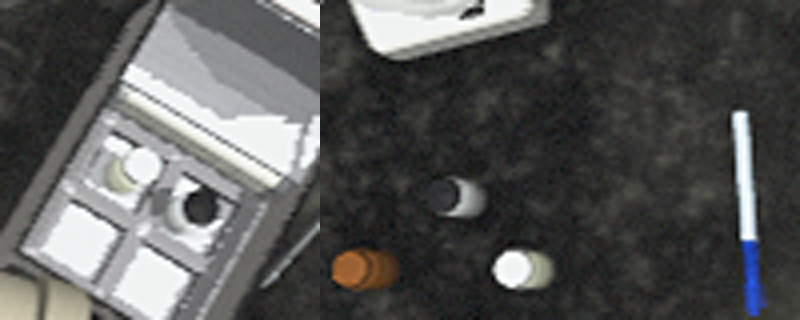

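```bash
python3 -m creep '[[26,29,0,0,-0.3],[26,30,0,0,-0.3],[26,30,0,0,-0.3],[26,30,0,0,-0.3],[27,30,0,0,-0.3]]'; python3 -m creep '[[21,38,0,0,-0.3],[21,38,0,0,-0.3],[21,38,0,0,-0.3],[21,38,10,0,-0.3],[21,38,40,0,-0.3]]';  python3 -m creep '[[21,38,50,0,-0.3],[0,0,30,0,-0.3],[0,0,0,0,-0.3],[0,0,0,0,-0.3]]'; python3 - <<'E'
from h import *
st(); x,y,a=load(); go((.3745,.364,.022),a+np.pi/2)
E
```

```text
clock: 30.05
eef_pos: [0.3628, 0.0981, 0.2983]
orientation: [0.884, 3.009, -0.003]
force: [1.1, -0.8, 0.5]
width: 0.0557
finger_force: 0.0
clock: 30.55
eef_pos: [0.3783, 0.3098, 0.2563]
orientation: [0.88, 3.006, 0.006]
force: [1.4, -0.1, 0.3]
width: 0.0555
finger_force: 0.0
clock: 30.95
eef_pos: [0.3796, 0.3394, 0.1864]
orientation: [0.882, 3.01, -0.003]
force: [-0.0, -0.3, 0.5]
width: 0.0554
finger_force: 0.0
 t30.9 tcp [379.6 339.4 186.4] yaw_y 57.3 F [-0.  -0.3  0.5] w 55.4 ff 0.0 q [ 0.66  0.02  1.52 -0.01  1.6  -0.34]
turn -0.1 shift 17.5 18.0 164.4
```

```bash
python3 -m creep '[[9,9,5,0,-0.3],[8,9,40,0,-0.3],[0,0,45,0,-0.3],[0,0,45,0,-0.3],[0,0,32,0,-0.3]]'; python3 -m creep '[[0,0,0,0,-0.3],[0,0,0,0,-0.3],[0,0,0,0,-0.3]]'; python3 -m creep '[[0,0,0,0,0.1],[0,0,0,0,0.5],[0,0,0,0,0.8],[0,0,0,0,0.8],[0,0,0,0,0.8]]' 25; python3 - <<'E'
from h import *
st()
E
python3 -m creep '[[0,0,-20,0,0.8],[0,0,-40,0,0.8],[0,0,-40,0,0.8],[0,0,-40,0,0.8],[0,0,-40,0,0.8]]'; python3 -m creep '[[0,0,-50,0,0.8],[0,0,-40,0,0.8],[0,0,-15,0,0.8],[0,0,0,0,0.8]]';python3 - <<'E'
from h import *
st(); x,y,a=load()
go((.365,0.1,.30),a+np.pi/2)
E
```

```text
clock: 31.45
eef_pos: [0.3748, 0.3642, 0.0174]
orientation: [0.881, 3.01, -0.001]
force: [-0.5, -0.0, -0.3]
width: 0.0553
finger_force: 0.0
clock: 31.75
eef_pos: [0.3764, 0.3654, 0.0218]
orientation: [0.88, 3.008, 0.005]
force: [-0.2, 0.3, 0.7]
width: 0.0552
finger_force: 0.0
clock: 32.25
eef_pos: [0.3754, 0.3646, 0.0202]
orientation: [0.88, 3.009, 0.001]
force: [-1.7, -1.1, 6.9]
width: 0.0257
finger_force: 24.7
 t32.2 tcp [375.4 364.6  20.2] yaw_y 57.4 F [-1.7 -1.1  6.9] w 25.7 ff 24.7 q [ 0.7   0.23  1.65 -0.    1.26 -0.3 ]
clock: 32.75
eef_pos: [0.3736, 0.3642, 0.2003]
orientation: [0.88, 3.011, -0.002]
force: [1.4, 1.2, -0.6]
width: 0.0259
finger_force: 24.7
clock: 33.15
eef_pos: [0.374, 0.3651, 0.3067]
orientation: [0.88, 3.008, 0.006]
force: [-0.3, 0.3, -0.5]
width: 0.0261
finger_force: 24.7
 t33.1 tcp [374.  365.1 306.7] yaw_y 57.4 F [-0.3  0.3 -0.5] w 26.1 ff 24.7 q [ 0.71  0.04  1.27 -0.    1.83 -0.3 ]
turn -0.0 shift -135.2 -228.2 6.7
```

```bash
python3 -m creep '[[-22,-38,1,0,0.8],[-22,-38,1,0,0.8],[-22,-38,1,0,0.8],[-22,-38,0,0,0.8],[-23,-38,0,0,0.8]]'; python3 -m creep '[[-23,-38,0,0,0.8],[-25,-32,0,0,0.8],[-25,-32,0,0,0.8],[-25,-32,0,0,0.8],[-24,-32,0,0,0.8]]'; python3 -m creep '[[-24,-33,0,0,0.8],[-36,-20,0,0,0.8],[-36,-20,0,0,0.8],[-36,-20,0,0,0.8],[-36,-20,0,0,0.8]]';python3 -m creep '[[-36,-20,0,0,0.8],[0,0,0,0,0.8],[0,0,0,0,0.8]]'; python3 - <<'E'
from h import *
st(); x,y,a=load()
p=W((-.056,.025,.069)); go(p,a+np.pi/2)
E
```

```text
clock: 33.65
eef_pos: [0.3637, 0.1432, 0.299]
orientation: [0.88, 3.013, -0.005]
force: [0.7, 0.2, -0.5]
width: 0.0259
finger_force: 24.8
clock: 34.15
eef_pos: [0.3774, -0.0624, 0.2998]
orientation: [0.881, 3.013, -0.002]
force: [1.5, -0.0, -0.9]
width: 0.0257
finger_force: 24.8
clock: 34.65
eef_pos: [0.4587, -0.248, 0.3003]
orientation: [0.882, 3.013, -0.001]
force: [0.5, -0.5, 0.1]
width: 0.0257
finger_force: 24.8
clock: 34.95
eef_pos: [0.4779, -0.283, 0.2998]
orientation: [-0.883, -3.015, -0.0]
force: [0.2, 0.1, -0.9]
width: 0.0256
finger_force: 24.8
 t35.0 tcp [ 477.9 -283.   299.8] yaw_y 57.3 F [ 0.2  0.1 -0.9] w 25.6 ff 24.8 q [-0.6   0.13  1.18  0.    1.83 -1.6 ]
turn -0.1 shift -2.1 0.4 230.8
```

```bash
python3 -m creep '[[-2,0,35,0,0.8],[0,0,45,0,0.8],[0,0,45,0,0.8],[0,0,45,0,0.8],[0,0,35,0,0.8]]'; python3 -m creep '[[0,0,12,0,0.8],[0,0,6,0,0.8],[0,0,3,0,0.8],[0,0,0,0,0.8],[0,0,0,0,0.8]]'; python3 -m creep '[[0,0,3,0,0.8],[0,0,0,0,0.8],[0,0,0,0,0.8]]';python3 -m creep '[[0,0,3,0,0.8],[0,0,0,0,0.8],[0,0,0,0,0.8]]'; python3 - <<'E'
from h import *
st(); x,y,a=load()
p=W((-.056,.025,.069)); go(p,a+np.pi/2)
E
```

```text
clock: 35.45
eef_pos: [0.4794, -0.2824, 0.0949]
orientation: [0.879, 3.013, -0.001]
force: [-0.7, -1.0, -0.4]
width: 0.0261
finger_force: 24.8
clock: 35.95
eef_pos: [0.4816, -0.2849, 0.0784]
orientation: [0.88, 3.008, -0.004]
force: [-0.9, 0.6, 0.5]
width: 0.0257
finger_force: 24.8
clock: 36.25
eef_pos: [0.4808, -0.2844, 0.0737]
orientation: [0.88, 3.011, -0.002]
force: [0.7, 0.3, 0.1]
width: 0.026
finger_force: 24.8
clock: 36.55
eef_pos: [0.4807, -0.2844, 0.0704]
orientation: [0.881, 3.011, -0.002]
force: [0.2, -0.1, -0.3]
width: 0.0258
finger_force: 24.8
 t36.5 tcp [ 480.7 -284.4   70.4] yaw_y 57.4 F [ 0.2 -0.1 -0.3] w 25.8 ff 24.8 q [-0.6   0.25  1.51  0.    1.38 -1.6 ]
turn -0.0 shift 1.1 0.0 1.4
```

```bash
python3 -m creep '[[0,0,3,0,0.8],[0,0,0,0,0.8],[0,0,0,0,0.8]]'; python3 -m creep '[[0,0,2,0,0.8],[0,0,0,0,0.8],[0,0,0,0,0.8]]'
```

```text
clock: 36.85
eef_pos: [0.4814, -0.2848, 0.069]
orientation: [0.88, 3.009, -0.003]
force: [-2.0, 0.3, 5.9]
width: 0.0258
finger_force: 24.9
clock: 37.15
eef_pos: [0.4821, -0.2853, 0.0687]
orientation: [0.879, 3.007, -0.004]
force: [-4.0, 0.8, 13.5]
width: 0.026
finger_force: 25.6
```

```bash
python3 -m creep '[[0,0,0,0,0.8]]'
```

```text
clock: 37.25
eef_pos: [0.4821, -0.2853, 0.0687]
orientation: [0.879, 3.006, -0.004]
force: [-3.6, 1.0, 13.7]
width: 0.0258
finger_force: 25.6
```

```bash
python3 -m creep '[[0,0,-3,0,0.8],[0,0,0,0,0.25],[0,0,0,0,0.25],[0,0,0,0,0.25]]'; python3 -m creep '[[0,0,-15,0,0.25],[0,0,-30,0,0.25],[0,0,-50,0,0.25],[0,0,-50,0,0.25],[0,0,-50,0,0.25]]'; python3 -m creep '[[0,0,-36,0,-0.3],[36,20,0,0,-0.3],[36,20,0,0,-0.3],[36,20,0,0,-0.3],[36,20,0,0,-0.3]]'; python3 -m creep '[[36,20,0,0,-0.3],[0,0,0,0,-0.3]]'; python3 -m creep '[[26,30,0,0,-0.3],[26,30,0,0,-0.3],[26,30,0,0,-0.3],[26,30,0,0,-0.3],[26,30,0,0,-0.3]]'; python3 - <<'E'
from h import *
st(); x,y,a=load(); go((.4215,.415,.16),a+np.pi/2)
E
```

```text
clock: 37.65
eef_pos: [0.4808, -0.2853, 0.0694]
orientation: [0.881, 3.01, -0.004]
force: [-2.7, -3.2, 7.4]
width: 0.032
finger_force: 3.5
clock: 38.15
eef_pos: [0.4797, -0.2833, 0.2661]
orientation: [0.88, 3.011, -0.002]
force: [0.7, -0.3, 0.6]
width: 0.0321
finger_force: 0.0
clock: 38.65
eef_pos: [0.4006, -0.1373, 0.2992]
orientation: [0.88, 3.011, -0.001]
force: [1.6, 0.5, -0.1]
width: 0.0554
finger_force: 0.0
clock: 38.85
eef_pos: [0.3807, -0.0996, 0.3001]
orientation: [0.874, 3.01, -0.001]
force: [-0.4, -1.1, -0.2]
width: 0.0556
finger_force: 0.0
clock: 39.35
eef_pos: [0.3531, 0.0951, 0.2986]
orientation: [0.881, 3.01, -0.002]
force: [0.3, 0.1, 1.1]
width: 0.0555
finger_force: 0.0
 t39.4 tcp [353.1  95.1 298.6] yaw_y 57.4 F [0.3 0.1 1.1] w 55.5 ff 0.0 q [ 0.16 -0.42  1.68 -0.    1.88 -0.84]
turn -0.0 shift 114.6 306.4 138.6
```

```bash
python3 -m creep '[[14,38,0,0,-0.3],[14,38,0,0,-0.3],[14,38,0,0,-0.3],[14,38,0,0,-0.3],[14,38,10,0,-0.3]]'; python3 -m creep '[[15,39,40,0,-0.3],[15,39,45,0,-0.3],[15,38,42,0,-0.3],[0,0,0,0,-0.3],[0,0,0,0,-0.3]]'; python3 - <<'E'
from h import *
st(); x,y,a=load(); go((.4215,.415,.022),a+np.pi/2)
E
```

```text
clock: 39.85
eef_pos: [0.3975, 0.2936, 0.2891]
orientation: [0.879, 3.009, 0.001]
force: [0.3, -0.4, 0.6]
width: 0.0554
finger_force: 0.0
clock: 40.35
eef_pos: [0.4179, 0.3942, 0.1792]
orientation: [0.88, 3.013, -0.006]
force: [0.1, -0.3, 1.8]
width: 0.0555
finger_force: 0.0
 t40.4 tcp [417.9 394.2 179.2] yaw_y 57.4 F [ 0.1 -0.3  1.8] w 55.5 ff 0.0 q [ 0.69  0.21  1.33 -0.    1.6  -0.31]
turn 0.0 shift 8.1 19.5 157.2
```

```bash
python3 -m creep '[[8,19,5,0,-0.3],[0,0,40,0,-0.3],[0,0,45,0,-0.3],[0,0,40,0,-0.3],[0,0,27,0,-0.3]]'; python3 -m creep '[[0,0,2,0,-0.3],[0,0,0,0,-0.3],[0,0,0,0,-0.3]]'; python3 -m creep '[[0,0,0,0,0.1],[0,0,0,0,0.5],[0,0,0,0,0.8],[0,0,0,0,0.8],[0,0,0,0,0.8]]' 25; python3 - <<'E'
from h import *
st()
E
python3 -m creep '[[0,0,-20,0,0.8],[0,0,-40,0,0.8],[0,0,-40,0,0.8],[0,0,-40,0,0.8],[0,0,-40,0,0.8]]'; python3 -m creep '[[0,0,-50,0,0.8],[0,0,-40,0,0.8],[0,0,-15,0,0.8],[0,0,0,0,0.8]]';python3 - <<'E'
from h import *
st(); x,y,a=load()
go((.362,0.1,.30),a+np.pi/2)
E
```

```text
clock: 40.85
eef_pos: [0.4227, 0.4132, 0.0233]
orientation: [0.882, 3.01, -0.001]
force: [0.2, -0.1, -0.4]
width: 0.0555
finger_force: 0.0
clock: 41.15
eef_pos: [0.4239, 0.4151, 0.0251]
orientation: [0.88, 3.008, 0.005]
force: [-0.6, 0.4, 1.1]
width: 0.0557
finger_force: 0.0
clock: 41.65
eef_pos: [0.4229, 0.4148, 0.0232]
orientation: [0.88, 3.009, 0.001]
force: [-1.2, -0.3, 6.6]
width: 0.0261
finger_force: 24.1
 t41.6 tcp [422.9 414.8  23.2] yaw_y 57.4 F [-1.2 -0.3  6.6] w 26.1 ff 24.1 q [ 0.72  0.4   1.43 -0.    1.31 -0.29]
clock: 42.15
eef_pos: [0.4211, 0.4144, 0.2031]
orientation: [0.88, 3.011, -0.003]
force: [0.2, 0.2, -0.3]
width: 0.026
finger_force: 24.4
clock: 42.55
eef_pos: [0.4214, 0.4153, 0.3098]
orientation: [0.879, 3.008, 0.005]
force: [-0.7, 0.7, -0.6]
width: 0.0259
finger_force: 24.5
 t42.5 tcp [421.4 415.3 309.8] yaw_y 57.4 F [-0.7  0.7 -0.6] w 25.9 ff 24.5 q [ 0.72  0.24  1.04 -0.    1.86 -0.29]
turn -0.0 shift -119.7 -297.7 9.8
```

```bash
python3 -m creep '[[-15,-37,1,0,0.8],[-15,-37,1,0,0.8],[-15,-37,1,0,0.8],[-15,-37,1,0,0.8],[-15,-37,1,0,0.8]]'; python3 -m creep '[[-15,-37,1,0,0.8],[-15,-37,1,0,0.8],[-15,-37,1,0,0.8],[-25,-32,0,0,0.8],[-25,-32,0,0,0.8]]'; python3 -m creep '[[-25,-32,0,0,0.8],[-24,-32,0,0,0.8],[-24,-33,0,0,0.8],[-36,-30,0,0,0.8],[-36,-30,0,0,0.8]]';python3 -m creep '[[-36,-30,0,0,0.8],[-36,-30,0,0,0.8],[-36,-30,0,0,0.8],[0,0,0,0,0.8],[0,0,0,0,0.8]]'; python3 - <<'E'
from h import *
st(); x,y,a=load()
p=W((-.056,-.022,.069)); go(p,a+np.pi/2)
E
```

```text
clock: 43.05
eef_pos: [0.3835, 0.217, 0.2995]
orientation: [0.881, 3.013, -0.006]
force: [1.1, -0.8, -0.5]
width: 0.0262
finger_force: 24.5
clock: 43.55
eef_pos: [0.3695, 0.0186, 0.2975]
orientation: [0.88, 3.013, -0.003]
force: [0.7, -0.1, -0.4]
width: 0.0261
finger_force: 24.5
clock: 44.05
eef_pos: [0.4075, -0.1921, 0.2982]
orientation: [0.882, 3.013, -0.001]
force: [0.2, 0.8, 0.8]
width: 0.0262
finger_force: 24.5
clock: 44.55
eef_pos: [0.45, -0.3247, 0.2975]
orientation: [-0.883, -3.015, -0.001]
force: [-0.0, 0.2, -0.7]
width: 0.0263
finger_force: 24.5
 t44.5 tcp [ 450.  -324.7  297.5] yaw_y 57.3 F [-0.   0.2 -0.7] w 26.3 ff 24.5 q [-0.69  0.13  1.18  0.    1.82 -1.69]
turn -0.1 shift -3.1 3.5 228.5
```

```bash
python3 -m creep '[[-3,2.5,35,0,0.8],[0,0,45,0,0.8],[0,0,45,0,0.8],[0,0,45,0,0.8],[0,0,35,0,0.8]]'; python3 -m creep '[[0,0,12,0,0.8],[0,0,6,0,0.8],[0,0,3,0,0.8],[0,0,0,0,0.8],[0,0,0,0,0.8]]'; python3 -m creep '[[0,0,4,0,0.8],[0,0,0,0,0.8],[0,0,0,0,0.8]]';python3 -m creep '[[0,0,2,0,0.8],[0,0,0,0,0.8],[0,0,0,0,0.8]]'; python3 - <<'E'
from h import *
st(); x,y,a=load()
p=W((-.056,-.023,.069)); go(p,a+np.pi/2)
E
```

```text
clock: 45.05
eef_pos: [0.4541, -0.3222, 0.0929]
orientation: [0.879, 3.013, -0.001]
force: [0.2, 0.1, 0.0]
width: 0.0262
finger_force: 24.5
clock: 45.55
eef_pos: [0.4559, -0.325, 0.0764]
orientation: [0.88, 3.008, -0.004]
force: [-0.2, -0.5, -0.2]
width: 0.0262
finger_force: 24.5
clock: 45.85
eef_pos: [0.4551, -0.3246, 0.0705]
orientation: [0.881, 3.011, -0.002]
force: [0.1, 0.1, -0.2]
width: 0.026
finger_force: 24.5
clock: 46.15
eef_pos: [0.4552, -0.3245, 0.0685]
orientation: [0.88, 3.011, -0.002]
force: [-0.6, -0.7, 0.1]
width: 0.0261
finger_force: 24.5
 t46.1 tcp [ 455.2 -324.5   68.5] yaw_y 57.4 F [-0.6 -0.7  0.1] w 26.1 ff 24.5 q [-0.69  0.26  1.51  0.    1.37 -1.69]
turn -0.0 shift 1.2 -0.4 -0.5
```

```bash
python3 -m creep '[[0,0,2,0,0.8],[0,0,0,0,0.8],[0,0,0,0,0.8]]'; python3 -m creep '[[0,0,1,0,0.8],[0,0,0,0,0.8]]'; python3 -m creep '[[0,0,0,0,0.25],[0,0,0,0,0.25],[0,0,0,0,0.25]]'; python3 -m creep '[[0,0,-15,0,0.25],[0,0,-30,0,0.25],[0,0,-50,0,0.25],[0,0,-50,0,0.25],[0,0,-50,0,0.25]]'; python3 -m creep '[[36,20,-36,0,-0.3],[36,20,0,0,-0.3],[36,20,0,0,-0.3],[36,20,0,0,-0.3],[0,0,0,0,-0.3]]'; python3 - <<'E'
from h import *
st(); x,y,a=load()
t=grab_frame("top")[:,:,::-1]; cv2.imwrite("pics/i.png",crop(t,400,190,560,310,5))
for l in ((-.056,.025),(-.056,-.023),(-.001,.027),(-.001,-.022)): print((px("top",W((*l,.106)))-[400,190])*5)
E
```

```text
clock: 46.45
eef_pos: [0.4559, -0.3246, 0.0679]
orientation: [0.88, 3.009, -0.002]
force: [0.2, 2.4, 6.8]
width: 0.0261
finger_force: 24.1
clock: 46.65
eef_pos: [0.4562, -0.3247, 0.0678]
orientation: [0.879, 3.008, -0.003]
force: [-1.4, 3.4, 11.7]
width: 0.0261
finger_force: 24.0
clock: 46.95
eef_pos: [0.4571, -0.3232, 0.067]
orientation: [0.877, 3.008, 0.001]
force: [4.5, 9.3, 7.9]
width: 0.0318
finger_force: 0.0
clock: 47.45
eef_pos: [0.4539, -0.324, 0.2632]
orientation: [0.881, 3.01, -0.003]
force: [1.1, -0.7, -0.2]
width: 0.0322
finger_force: 0.0
clock: 47.95
eef_pos: [0.3763, -0.1795, 0.2942]
orientation: [0.876, 3.009, -0.003]
force: [-0.0, -0.3, 0.2]
width: 0.0554
finger_force: 0.0
 t48.0 tcp [ 376.3 -179.5  294.2] yaw_y 57.5 F [-0.  -0.3  0.2] w 55.4 ff 0.0 q [-0.53 -0.27  1.57  0.    1.83 -1.54]
[226.50330051 416.37885604]
[307.93574993 466.06691901]
[276.42962782 324.82583869]
[359.28399823 374.87959073]
```

View pics/i.png

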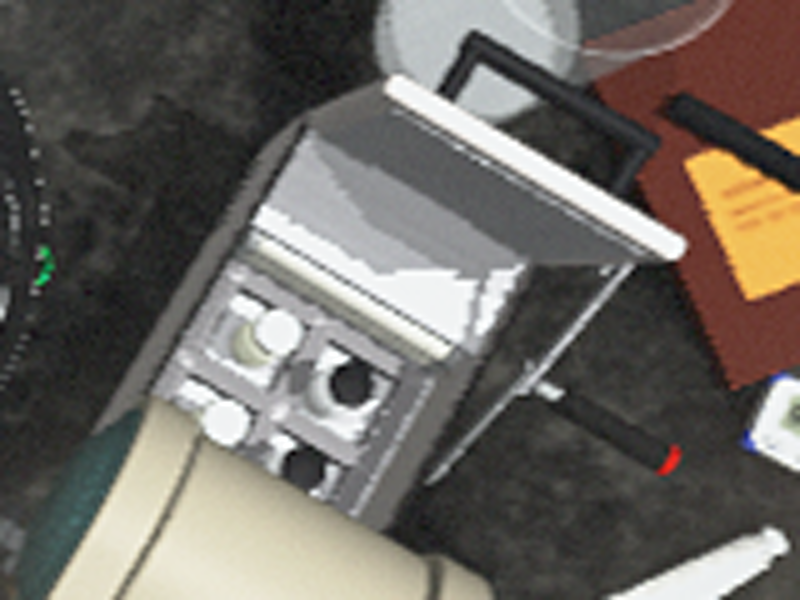

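Caps sit at (278,331), (351,384), (224,422) and (304,466), so all four vials are upright in their pockets. The red-ended grip at (610,430) is next.

```bash
python3 -m creep '[[0,0,0,8.2,-0.2],[0,0,0,8.2,-0.2],[0,0,0,8.2,-0.2],[0,0,0,8.2,-0.2],[0,0,0,8.2,-0.2]]'; python3 -m creep '[[0,0,0,8.2,-0.2],[0,0,0,8.2,-0.2],[0,0,0,8.2,-0.2],[0,0,0,8.2,-0.2],[0,0,0,8.2,-0.2]]'; python3 -m creep '[[0,0,0,8.1,-0.2],[0,0,0,0,-0.2],[0,0,0,0,-0.2]]';  python3 - <<'E'
from h import *
st(); x,y,a=load()
p=W((.028,-.132,.25)); print(p); go(p,a)
p=W((-.06,-.132,.28)); print(p); go(p,a)
E
```

```text
clock: 48.5
eef_pos: [0.3781, -0.1831, 0.2929]
orientation: [1.888, 2.505, -0.0]
force: [0.7, 0.1, -0.2]
width: 0.0511
finger_force: 0.0
clock: 49.0
eef_pos: [0.3781, -0.1831, 0.2929]
orientation: [2.646, 1.686, 0.002]
force: [0.6, 0.5, -0.4]
width: 0.0511
finger_force: 0.0
clock: 49.3
eef_pos: [0.3779, -0.1827, 0.2929]
orientation: [2.751, 1.508, 0.003]
force: [-0.6, -0.3, -0.7]
width: 0.0513
finger_force: 0.0
 t49.3 tcp [ 377.9 -182.7  292.9] yaw_y -32.5 F [-0.6 -0.3 -0.7] w 51.3 ff 0.0 q [-0.54 -0.26  1.57 -0.    1.83  0.03]
[ 0.46604043 -0.46131784  0.25      ]
turn 0.1 shift -187.3 224.3 42.9
[ 0.3918911  -0.41392715  0.28      ]
turn 0.1 shift -187.3 136.3 12.9
```

```bash
python3 -m creep '[[-37,27,3,0,-0.2],[-37,27,3,0,-0.2],[-37,27,3,0,-0.2],[-37,27,3,0,-0.2],[-37,27,3,0,-0.2]]'; python3 -m creep '[[-2,44,0,0,-0.2],[0,44,28,0,-0.2],[0,0,0,0,-0.2],[0,0,0,0,-0.2]]'; python3 - <<'E'
from h import *
st(); x,y,a=load()
p=W((.028,-.132,.150)); go(p,a)
im=np.hstack([crop(grab_frame("scene")[:,:,::-1],380,80,480,180,4),crop(grab_frame("top")[:,:,::-1],470,220,570,320,4)]); cv2.imwrite("pics/j.png",im)
E
```

```text
clock: 49.8
eef_pos: [0.3912, -0.413, 0.2782]
orientation: [2.751, 1.508, 0.003]
force: [0.3, -0.5, 0.8]
width: 0.0513
finger_force: 0.0
clock: 50.2
eef_pos: [0.463, -0.4593, 0.2488]
orientation: [-2.754, -1.509, -0.001]
force: [-0.5, 0.6, 0.4]
width: 0.0513
finger_force: 0.0
 t50.2 tcp [ 463.  -459.3  248.8] yaw_y -32.6 F [-0.5  0.6  0.4] w 51.3 ff 0.0 q [-0.84  0.42  0.94  0.    1.78 -0.27]
turn 0.0 shift -0.1 3.7 98.8
```

View pics/j.png

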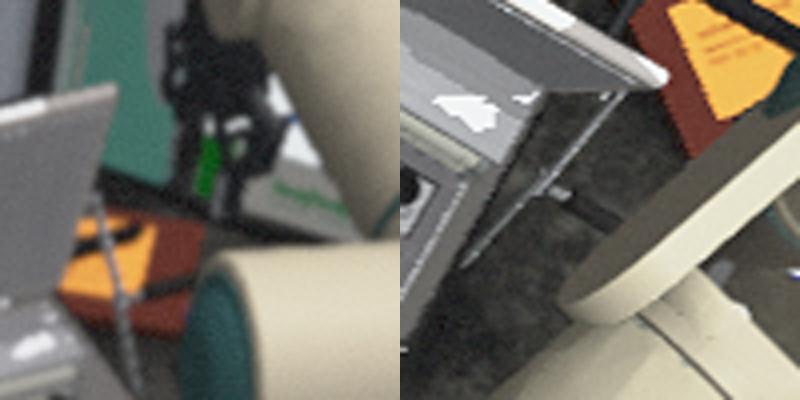

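The view shows the gripper over the grip, with the stay still straight. Next I descend and pinch the sleeve.

```bash
python3 -m creep '[[0,3,25,0,-0.2],[0,0,40,0,-0.2],[0,0,32,0,-0.2],[0,0,0,0,-0.2],[0,0,0,0,-0.2]]'; python3 -m creep '[[0,0,0,0,0.2],[0,0,0,0,0.4],[0,0,0,0,0.6],[0,0,0,0,1],[0,0,0,0,1]]' 30; python3 - <<'E'
from h import *
st(); x,y,a=load()
p=W((.028,-.132,.150)); go(p,a)
f=lambda t:np.array([75.3*np.cos(t),75.3*np.sin(t)])
A=np.linspace(np.radians(50.4),np.radians(-42.6),46); d=np.diff([f(t) for t in A],axis=0); print([(float(round(i,1)),float(round(-j,1))) for i,j in d])
E
```

```text
clock: 50.8
eef_pos: [0.466, -0.4612, 0.1584]
orientation: [2.75, 1.503, 0.005]
force: [-0.2, -1.0, 2.2]
width: 0.0514
finger_force: 0.0
clock: 51.3
eef_pos: [0.4673, -0.4621, 0.1567]
orientation: [2.748, 1.502, 0.006]
force: [4.9, -4.8, 0.5]
width: 0.0125
finger_force: 29.8
 t51.3 tcp [ 467.3 -462.1  156.7] yaw_y -32.7 F [ 4.9 -4.8  0.5] w 12.5 ff 29.8 q [-0.84  0.45  1.08  0.    1.6  -0.27]
turn -0.1 shift -0.0 -1.5 6.7
[(2.1, 1.8), (2.0, 1.8), (1.9, 1.9), (1.9, 2.0), (1.8, 2.0), (1.7, 2.1), (1.6, 2.2), (1.6, 2.2), (1.5, 2.3), (1.4, 2.3), (1.3, 2.4), (1.2, 2.4), (1.1, 2.5), (1.0, 2.5), (0.9, 2.5), (0.9, 2.6), (0.8, 2.6), (0.7, 2.6), (0.6, 2.7), (0.5, 2.7), (0.4, 2.7), (0.3, 2.7), (0.2, 2.7), (0.1, 2.7), (-0.0, 2.7), (-0.1, 2.7), (-0.2, 2.7), (-0.3, 2.7), (-0.4, 2.7), (-0.5, 2.7), (-0.6, 2.7), (-0.7, 2.6), (-0.8, 2.6), (-0.9, 2.6), (-1.0, 2.5), (-1.1, 2.5), (-1.1, 2.5), (-1.2, 2.4), (-1.3, 2.4), (-1.4, 2.3), (-1.5, 2.3), (-1.6, 2.2), (-1.7, 2.2), (-1.7, 2.1), (-1.8, 2.0)]
```

```bash
python3 -m creep '[[0,1,0,0,0.3],[0,0,0,0,0.3],[0,0,5,0,0.3],[0,0,4,0,0.3],[0,0,0,0,0.3]]'; python3 -m creep '[[0,0,0,0,0.6],[0,0,0,0,1],[0,0,0,0,1],[0,0,0,0,1]]' 30; python3 -c "
from h import *
st()"
```

```text
clock: 51.8
eef_pos: [0.4664, -0.4611, 0.1446]
orientation: [2.755, 1.505, 0.003]
force: [-0.7, 0.3, -0.8]
width: 0.0301
finger_force: 0.0
clock: 52.2
eef_pos: [0.4675, -0.462, 0.1461]
orientation: [2.751, 1.503, 0.005]
force: [4.8, -4.2, -2.2]
width: 0.0126
finger_force: 29.4
 t52.2 tcp [ 467.5 -462.   146.1] yaw_y -32.7 F [ 4.8 -4.2 -2.2] w 12.6 ff 29.4 q [-0.84  0.46  1.09  0.    1.58 -0.27]
```

```bash
python3 -m creep '[[0,2.5,1.8,0,1],[0,2.2,1.8,0,1],[0,1.9,1.9,0,1],[0,1.9,2,0,1],[0,1.8,2,0,1]]'; python3 -m creep '[[0,1.7,2.1,0,1],[0,1.6,2.2,0,1],[0,1.6,2.2,0,1],[0,1.5,2.3,0,1],[0,1.4,2.3,0,1]]'; python3 -m creep '[[0,0,0,0,1]]'; python3 -c "
from h import *
st()"
```

```text
clock: 52.7
eef_pos: [0.4757, -0.4672, 0.1366]
orientation: [2.753, 1.504, 0.004]
force: [-0.1, 0.3, 1.5]
width: 0.0127
finger_force: 29.9
clock: 53.2
eef_pos: [0.4823, -0.4714, 0.1253]
orientation: [2.753, 1.504, 0.004]
force: [0.5, 1.0, 1.5]
width: 0.0125
finger_force: 29.9
clock: 53.3
eef_pos: [0.4824, -0.4714, 0.1251]
orientation: [2.753, 1.504, 0.004]
force: [1.6, 0.4, 0.5]
width: 0.0123
finger_force: 29.9
 t53.3 tcp [ 482.4 -471.4  125.1] yaw_y -32.7 F [1.6 0.4 0.5] w 12.3 ff 29.9 q [-0.83  0.52  1.05  0.    1.56 -0.26]
```

```bash
python3 -m creep '[[0,1.3,2.4,0,1],[0,1.2,2.4,0,1],[0,1.1,2.5,0,1],[0,1,2.5,0,1],[0,0.9,2.5,0,1]]'; python3 -m creep '[[0,0.9,2.6,0,1],[0,0.8,2.6,0,1],[0,0.7,2.6,0,1],[0,0.6,2.7,0,1],[0,0.5,2.7,0,1]]'; python3 -m creep '[[0,0.4,2.7,0,1],[0,0.3,2.7,0,1],[0,0.2,2.7,0,1],[0,0.1,2.7,0,1],[0,0,2.7,0,1]]'; python3 -c "
from h import *
st(); im=grab_frame('scene'); print(W((0,0,0)))"
```

```text
clock: 53.8
eef_pos: [0.487, -0.4744, 0.1129]
orientation: [2.753, 1.504, 0.004]
force: [2.7, -0.9, 0.7]
width: 0.0132
finger_force: 29.8
clock: 54.3
eef_pos: [0.4898, -0.4762, 0.0992]
orientation: [2.754, 1.504, 0.003]
force: [4.5, -1.9, -3.2]
width: 0.0129
finger_force: 29.4
clock: 54.8
eef_pos: [0.4904, -0.4766, 0.085]
orientation: [2.755, 1.505, 0.003]
force: [5.2, -2.5, -5.4]
width: 0.0127
finger_force: 29.2
 t54.8 tcp [ 490.4 -476.6   85. ] yaw_y -32.7 F [ 5.2 -2.5 -5.4] w 12.7 ff 29.2 q [-0.83  0.58  1.05  0.    1.51 -0.25]
[ 0.5135335 -0.335015   0.       ]
```

```bash
python3 -m creep '[[0,-0.1,2.5,0,1],[0,-0.2,2.5,0,1],[0,-0.3,2.5,0,1],[0,-0.4,2.5,0,1],[0,-0.5,2.5,0,1]]'; python3 -m creep '[[0,-0.6,2.5,0,1],[0,-0.7,2.5,0,1],[0,-0.8,2.5,0,1],[0,-0.8,2.5,0,1],[0,-0.9,2.4,0,1]]'; python3 -m creep '[[0,-1,2.3,0,1],[0,-1,2.3,0,1],[0,-1,2.1,0,1]]'; python3 -c "
from h import *
st()"
```

```text
clock: 55.35
eef_pos: [0.4891, -0.4757, 0.0723]
orientation: [2.755, 1.505, 0.003]
force: [3.5, -2.3, -6.3]
width: 0.0125
finger_force: 29.5
clock: 55.85
eef_pos: [0.4858, -0.4737, 0.0599]
orientation: [2.755, 1.505, 0.002]
force: [4.4, -2.4, -6.6]
width: 0.0125
finger_force: 29.5
clock: 56.15
eef_pos: [0.4833, -0.4721, 0.0535]
orientation: [2.755, 1.505, 0.002]
force: [4.2, -2.5, -7.3]
width: 0.0127
finger_force: 29.5
 t56.1 tcp [ 483.3 -472.1   53.5] yaw_y -32.7 F [ 4.2 -2.5 -7.3] w 12.7 ff 29.5 q [-0.83  0.58  1.11  0.    1.44 -0.26]
```

```bash
python3 -m creep '[[0,-1,1.8,0,1],[0,-1,1.8,0,1],[0,-1,1.7,0,1],[0,-1.1,1.6,0,1],[0,-1.1,1.6,0,1]]'; python3 -m creep '[[0,-1.1,1.5,0,1],[0,-1.1,1.5,0,1],[0,-1.1,1.4,0,1],[0,0,0,0,1]]'; python3 -c "
from h import *
st()"; python3 -m creep '[[0,-0.8,1,0,1],[0,-0.8,1,0,1],[0,-0.8,1,0,1],[0,0,0,0,1]]';python3 -c "
from h import *
st()"
```

```text
clock: 56.65
eef_pos: [0.4793, -0.4695, 0.0457]
orientation: [2.754, 1.504, 0.003]
force: [5.2, -3.1, -7.4]
width: 0.0129
finger_force: 29.4
clock: 57.05
eef_pos: [0.4762, -0.4676, 0.041]
orientation: [2.754, 1.505, 0.003]
force: [4.5, -3.5, -8.5]
width: 0.0126
finger_force: 29.3
 t57.0 tcp [ 476.2 -467.6   41. ] yaw_y -32.7 F [ 4.5 -3.5 -8.5] w 12.6 ff 29.3 q [-0.83  0.57  1.15  0.    1.41 -0.26]
clock: 57.45
eef_pos: [0.4743, -0.4664, 0.0383]
orientation: [2.754, 1.505, 0.003]
force: [4.0, -3.5, -7.4]
width: 0.0126
finger_force: 29.3
 t57.5 tcp [ 474.3 -466.4   38.3] yaw_y -32.7 F [ 4.  -3.5 -7.4] w 12.6 ff 29.3 q [-0.83  0.57  1.16  0.    1.41 -0.26]
```

```bash
python3 -m creep '[[0,-0.7,1,0,1],[0,-0.7,1,0,1],[0,0,0,0,1]]'; python3 -m creep '[[0,-0.7,1,0,1],[0,-0.7,1,0,1],[0,0,0,0,1]]';  python3 -c "
from h import *
st()"
```

```text
clock: 57.75
eef_pos: [0.4737, -0.466, 0.0374]
orientation: [2.753, 1.504, 0.004]
force: [4.1, -1.8, -7.1]
width: 0.0128
finger_force: 29.5
clock: 58.05
eef_pos: [0.4731, -0.4658, 0.0366]
orientation: [2.751, 1.503, 0.005]
force: [4.9, -2.4, 0.1]
width: 0.0127
finger_force: 30.1
 t58.0 tcp [ 473.1 -465.8   36.6] yaw_y -32.7 F [ 4.9 -2.4  0.1] w 12.7 ff 30.1 q [-0.83  0.57  1.17  0.    1.4  -0.26]
```

```bash
python3 -m creep '[[0,-0.7,1,0,1],[0,-0.5,1,0,1],[0,0,0,0,1]]'; python3 -m creep '[[0,0,0,0,0.8],[0,0,0,0,0.4],[0,0,0,0,0.3],[0,0,0,0,0.1]]'; python3 -c "
from h import *
st()"; python3 -m creep '[[0,0,-20,0,0.1],[0,0,-40,0,0.1],[0,0,-50,0,0.1],[0,0,-50,0,0.1],[0,0,-50,0,0.1]]'; python3 -m creep '[[0,-40,-20,0,0],[0,-50,0,0,0],[0,-50,0,0,-0.2],[0,0,0,0,-0.2]]'; python3 - <<'E'
from h import *
st(); x,y,a=load(); go((.36,-.15,.27),a)
S=grab_frame("scene"); T=grab_frame("top"); cv2.imwrite("pics/k_s.png",S[:,:,::-1]); cv2.imwrite("pics/k_t.png",T[:,:,::-1])
o=cv2.imread("pics/top0.png")[:,:,::-1].astype(int)
# lid top region compare with start
D=abs(T.astype(int)-o).sum(2)[190:320,400:560]; print((D>120).sum())
# bezel/lid brightness map, low-res
def pen(n,im):
    h=cv2.cvtColor(im,cv2.COLOR_RGB2HSV); m=cv2.inRange(h,(110,120,60),(125,255,255)); k,l,s,c=cv2.connectedComponentsWithStats(m)
    for i in range(1,k):
        if s[i,4]>15: print(n,"blue",s[i],c[i].round(1))
pen("top",T); pen("scene",S)
E
```

```text
clock: 58.35
eef_pos: [0.4728, -0.4657, 0.0361]
orientation: [2.748, 1.502, 0.006]
force: [4.5, -2.3, 5.1]
width: 0.0128
finger_force: 30.5
clock: 58.75
eef_pos: [0.4708, -0.4641, 0.0325]
orientation: [2.755, 1.505, 0.002]
force: [-1.2, 0.7, -0.5]
width: 0.0384
finger_force: 0.0
 t58.8 tcp [ 470.8 -464.1   32.5] yaw_y -32.7 F [-1.2  0.7 -0.5] w 38.4 ff 0.0 q [-0.83  0.57  1.18  0.    1.39 -0.26]
clock: 59.25
eef_pos: [0.47, -0.4634, 0.2446]
orientation: [2.755, 1.505, 0.003]
force: [0.3, -0.1, 0.7]
width: 0.0384
finger_force: 0.0
clock: 59.65
eef_pos: [0.3482, -0.3846, 0.2607]
orientation: [-2.757, -1.504, -0.001]
force: [0.5, -0.1, -0.6]
width: 0.0511
finger_force: 0.0
 t59.6 tcp [ 348.2 -384.6  260.7] yaw_y -32.8 F [ 0.5 -0.1 -0.6] w 51.1 ff 0.0 q [-0.91  0.03  1.37  0.    1.75 -0.33]
turn -0.2 shift 204.0 -116.4 -9.3
1439
top blue [611  28  19   1  19] [620.  28.]
top blue [223 113   6   6  30] [225.5 115.3]
top blue [190 114   6   6  28] [192.8 116.9]
top blue [244 318   7  19  80] [246.8 326.8]
scene blue [579   0  20   3  39] [588.1   1. ]
scene blue [ 562   48   78   65 3013] [608.4  76.6]
scene blue [631  67   9   6  34] [635.6  69.4]
scene blue [534  83   6   6  23] [536.7  85.6]
scene blue [128 333  29  19 144] [142.8 342. ]
scene blue [314 360  19  14 122] [322.7 366.6]
```

```bash
python3 - <<'E'
from h import *
S=cv2.imread("pics/k_s.png")[:,:,::-1]; T=cv2.imread("pics/k_t.png")[:,:,::-1]
def pen(n,im,x0,y0,x1,y1):
    c=im[y0:y1,x0:x1].copy(); h=cv2.cvtColor(c,cv2.COLOR_RGB2HSV)
    blue=cv2.inRange(h,(108,100,60),(126,255,255)); lt=((c.min(2)>135)&(c[...,2].astype(int)>=c[...,0])).astype(np.uint8)*255
    out=[]
    for nm,m in (("blue",blue),("light",lt)):
        k,l,s,ct=cv2.connectedComponentsWithStats(m)
        for i in range(1,k):
            if s[i,4]>25:
                ys,xs=np.nonzero(l==i); r=cv2.fitLine(np.c_[xs,ys].astype(np.float32),2,0,.01,.01).ravel(); t=(xs-r[2])*r[0]+(ys-r[3])*r[1]
                e=[(round(r[2]+r[0]*q+x0,1),round(r[3]+r[1]*q+y0,1)) for q in (t.min(),t.max())]; print(n,nm,s[i,4],e)
                print("   ",[bp(n,q,.005).round(4) for q in e])
pen("top",T,215,240,290,345); pen("scene",S,260,300,345,385)
# bench front edge
for y in range(322,342,2): print(y,T[y,225],T[y,247],T[y,265])
print(bp("top",(250,333),0))
o=cv2.imread("pics/top0.png")[:,:,::-1]; D=abs(T.astype(int)-o.astype(int)).sum(2)
print((D[190:320,400:560].reshape(13,10,16,10)>120).sum((1,3)))
E
```

```text
top blue 82 [(np.float64(245.9), np.float64(317.8)), (np.float64(247.7), np.float64(335.9))]
    [array([0.3698, 0.2478, 0.005 ]), array([0.3207, 0.2417, 0.005 ])]
top light 124 [(np.float64(243.4), np.float64(285.0)), (np.float64(245.8), np.float64(317.0))]
    [array([0.4606, 0.2568, 0.005 ]), array([0.372 , 0.2481, 0.005 ])]
scene blue 133 [(np.float64(313.3), np.float64(361.2)), (np.float64(331.1), np.float64(371.5))]
    [array([0.3761, 0.2466, 0.005 ]), array([0.3239, 0.2443, 0.005 ])]
scene light 152 [(np.float64(281.9), np.float64(345.2)), (np.float64(312.9), np.float64(361.2))]
    [array([0.4677, 0.2561, 0.005 ]), array([0.3769, 0.2472, 0.005 ])]
322 [45 46 44] [ 33  65 160] [54 50 47]
324 [42 42 35] [ 36  71 193] [49 45 40]
326 [41 46 44] [ 37  76 202] [65 62 57]
328 [41 42 39] [ 41  88 213] [62 64 56]
330 [38 36 35] [ 40  77 192] [61 61 51]
332 [35 35 37] [ 41  75 203] [69 63 57]
334 [162 156 122] [ 37  72 199] [133 127  99]
336 [159 155 121] [ 50  59 133] [127 121  97]
338 [165 158 125] [156 153 119] [130 125 101]
340 [153 146 113] [156 154 119] [122 119  95]
[0.32835547
[... 195 characters left out ...]
   0   0   0   0   0   0   0]
 [  0   0   0   0   0   0   0   0   0   0   0   0   0   0   0   0]
 [  0   0   0   0   0   0   0   0   0   0   0   0   0   0   0   0]
 [  0   0   0   0   0   0   0   0   0   0   0   0   0   0   0   0]
 [  0   0   0   0   0   0   0   0   0   0   0   0   0   0   0   0]
 [  0   0   0   0   0   0   0   0   0   0   0   0   0   0   0   0]
 [  0   0   9  40   2   0   0   0   0   0   0   0   0   0   0   0]
 [  0   0  34  92  81  24   0  13   0   0   0   0   0   0   0   0]
 [  0   0   0   8  63  98  56  73  10   0   0   0   0   0  12  32]
 [  0   0   0   0   0  23  77  47   0   0   0   0  20  64  96  95]
 [  0   0   0   0   0   0   2   2   0   0   0   0  71  96 100  99]]
```

```bash
python3 -m creep '[[40,-23,-10,0,-0.2],[41,-23,-10,0,-0.2],[41,-23,-10,0,-0.2],[41,-23,-5,0,-0.2],[41,-24,0,0,-0.2]]'; python3 -m creep '[[35,-22,0,0,-0.2],[35,-22,0,0,-0.2],[35,-22,0,0,-0.2],[35,-22,0,0,-0.2],[35,-22,0,0,-0.2]]';python3 -m creep '[[35,-22,0,0,-0.2],[0,0,0,-8.2,-0.2],[0,0,0,-8.2,-0.2],[0,0,0,-8.2,-0.2],[0,0,0,-8.2,-0.2]]'; python3 -m creep '[[0,0,0,-8.2,-0.2],[0,0,0,-8.2,-0.2],[0,0,0,-8.2,-0.2],[0,0,0,-8.2,-0.2],[0,0,0,-8.2,-0.2]]';python3 -m creep '[[0,0,0,-8.2,-0.2],[0,0,0,-8.2,-0.2],[0,0,0,-8.2,-0.2],[0,0,0,-8.2,-0.2],[0,0,0,-8.2,-0.2]]'; python3 -m creep '[[0,0,0,-8,-0.2],[0,0,0,0,-0.2]]'; python3 - <<'E'
from h import *
st()
S=grab_frame("scene"); T=grab_frame("top"); cv2.imwrite("pics/l_s.png",S[:,:,::-1]); cv2.imwrite("pics/l_t.png",T[:,:,::-1])
o=cv2.imread("pics/top0.png")[:,:,::-1]; D=abs(T.astype(int)-o.astype(int)).sum(2)
print((D[190:320,400:560].reshape(13,10,16,10)>120).sum((1,3)))
p=px("scene",W((-.109,-.037,.05))); print(p); x,y=p.round().astype(int)
h=cv2.cvtColor(S,cv2.COLOR_RGB2HSV)[y-10:y+11,x-12:x+13]
print(h[...,0]);print(h[...,1]);print(h[...,2])
E
```

```text
clock: 60.25
eef_pos: [0.3662, -0.1526, 0.2982]
orientation: [2.752, 1.503, 0.005]
force: [0.9, 0.0, 0.8]
width: 0.0511
finger_force: 0.0
clock: 60.75
eef_pos: [0.3679, 0.0548, 0.297]
orientation: [2.753, 1.504, 0.005]
force: [0.6, 0.1, 0.5]
width: 0.0511
finger_force: 0.0
clock: 61.25
eef_pos: [0.3686, 0.0949, 0.2966]
orientation: [2.209, 2.228, 0.001]
force: [-0.5, 1.1, -0.2]
width: 0.0511
finger_force: 0.0
clock: 61.75
eef_pos: [0.3686, 0.0947, 0.2967]
orientation: [1.289, 2.86, -0.001]
force: [-0.9, -0.3, -0.3]
width: 0.0514
finger_force: 0.0
clock: 62.25
eef_pos: [0.3686, 0.0947, 0.2967]
orientation: [0.206, 3.131, -0.004]
force: [-0.2, 0.6, 0.4]
width: 0.0508
finger_force: 0.0
clock: 62.45
eef_pos: [0.3685, 0.0946, 0.2966]
orientation: [-0.005, 3.137, -0.004]
force: [-0.6, 0.2, -1.1]
width: 0.0513
finger_force: 0.0
 t62.5 tcp [368.5  94.6 296.6] yaw_y 90.2 F [-0.6  0.2 -1.1] w 51.3 ff 0.0 q [ 0.16 -0.37  1.65 -0.    1.86 -1.42]
[[0 0 0 0 0 0 0 0 0 0 0 0 0 0 0 0]
 [0 0 0 0 0 0 0 0 0 0 0 0 0 0 0 0]
 [0 0 0 0 0 0 0 0 0 0 0 0 0 0 0 0]
 [0 0 0 0 0 0 0 0 0 0 0 0 0 0 0 0]
 [0 0 0 0 0 
[... 5724 characters left out ...]
18 120 116 114 113  97  82  74  62  57
   60  48  41  41  38  38  36]
 [ 74  83  92 106 112 113 120 124 113 111 103  92  88  70  55  50  46  47
   46  45  44  34  36  36  42]
 [106 116 117 121 119 115 108  97  86  80  72  59  50  48  36  38  51  54
   49  48  40  35  38  45  47]
 [119 117 117 105  99  85  67  67  54  46  38  37  40  42  44  47  51  56
   46  46  43  36  42  37  48]
 [105  91  88  74  60  51  44  28  34  34  36  44  39  40  48  47  47  45
   46  46  38  37  43  41  47]
 [ 73  55  51  44  37  31  28  31  38  39  40  42  47  44  43  50  43  44
   37  42  35  37  43  43  42]
 [ 38  32  40  26  35  33  31  27  31  42  47  44  44  42  44  41  39  43
   32  42  43  43  37  45  42]]
```

The lid matches the initial image pixel for pixel, so it is shut. I'll locate the button in the first, unobstructed pictures.

```bash
python3 - <<'E'
from h import *
S=cv2.imread("pics/scene0.png"); h=cv2.cvtColor(S,cv2.COLOR_BGR2HSV); g=cv2.cvtColor(S,cv2.COLOR_BGR2GRAY)
y0,y1,x0,x1=203,224,399,425
print("gray");
for y in range(y0,y1): print(y,' '.join("%3d"%v for v in g[y,x0:x1]))
print("b-r")
B=S[...,2].astype(int)-S[...,0]
for y in range(y0,y1): print(y,' '.join("%3d"%v for v in B[y,x0:x1]))
print(px("scene",W((-.109,-.037,.05))), px("scene",W((-.109,-.03,.05))),px("scene",W((-.109,-.037,.06))))
T=cv2.cvtColor(cv2.imread("pics/top0.png"),cv2.COLOR_BGR2GRAY); print("top", px("top",W((-.109,-.037,.05))),px("top",W((-.109,-.03,.05))))
for y in range(295,314): print(y,' '.join("%3d"%v for v in T[y,440:468]))
E
```

```text
gray
203 143 129 131 132 126 127 129 126 123 127 123 118 119 110 103  93  86  72  66  58  47  54  83 107 107  68
204 126 124 127 127 127 125 123 122 121 117 105  97  89  78  70  62  56  43  37  25  21  49  80 107  96  55
205 126 128 129 123 124 121 111 101  95  88  77  66  60  48  37  26  34  20  30  22  23  53  90 105  79  50
206 126 121 117 111 103  93  85  70  57  47  39  31  30  28  20  23  17  28  28  26  34  62  94 102  76  42
207 104  96  95  83  71  62  48  47  32  21  30  23  21  23  26  27  23  30  30  27  47  69  98  96  70  35
208  70  66  58  47  44  32  28  27  15  27  24  29  31  35  34  35  25  15  21  31  46  79 100  91  60  43
209  59  58  57  45  36  28  15  23  35  27  32  37  56  66  64  58  43  30  26  32  52  79 102  84  53  32
210  64  74  67  48  37  22  25  25  22  35  45  67  91 102 104  96  69  42  24  30  55  92 107  83  42  32
211  71  77  66  55  36  23  30  30  33  51  77 102 124 133 133 126 101  68  34  34  64  92 103  72  42  30
212  70  69  66  51  33  32  24  32  42  78 108 128 144 150 144 130 114  81  44  40  73  95  96  68  38  33
213  71  69  59
[... 5092 characters left out ...]
 243
308  50  48  48  48  47  44  45  46  48  50  53  51  56  56  57  57  55  46  44  88 111 115 110  90 138 224 248 246
309  43  48  42  43  45  45  45  44  47  49  43  51  52  56  56  61  69  60  53  49  51  48  43  40  33  72 175 240
310  41  37  41  45  39  42  40  41  41  41  45  50  54  47  53  63  65  66  58  54  46  52  50  48  44  40  38  91
311  37  37  42  44  43  38  47  40  46  50  41  44  49  46  48  60  56  61  59  50  50  43  45  41  39  39  39  37
312  34  30  38  41  40  44  41  40  42  37  43  39  42  42  38  49  54  50  49  46  40  37  49  38  45  37  40  46
313  39  39  34  40  39  43  41  39  33  38  42  37  37  33  41  52  46  42  46  36  39  42  46  45  47  41  40  48
```

```bash
python3 - <<'E'
from h import *
from scipy.optimize import least_squares
t=np.linspace(0,2*np.pi,60)
def sil(n,y,r,dz=0): return np.array([px(n,W((x,y+r*np.cos(a),.05+dz+r*np.sin(a)))) for x in(-.109,-.098) for a in t])
def f(p):
    s=sil("scene",p[0],p[2],p[3]); u=sil("top",p[1],p[2]); 
    return [s[:,0].min()-407.6,s[:,0].max()-416.5,s[:,1].min()-209.4,u[:,0].min()-445.7,u[:,0].max()-455.6,u[:,1].max()-306.1]
r=least_squares(f,[-.037,-.037,.011,0]); print(r.x,r.fun)
for y in (-.034,-.037,-.04):print(y,"mouth",px("scene",W((-.109,y,.05))),"face",px("scene",W((-.1025,y,.05))))
go((.3850,.2490,.10),np.radians(95.4))
E
```

```text
Traceback (most recent call last):
  File "h.py", line 5, in px
    c=camera_params(n); q=c["world_to_cam"]@np.r_[p,1]; return np.array([c["fx"]*q[0]/q[2]+c["cx"],c["fy"]*q[1]/q[2]+c["cy"]])
ValueError: time passes only in moves, steps and waits
```

```bash
sed -i 's/^from workcell import manip, grab_frame, camera_params/from workcell import manip, grab_frame, camera_params as _cp\nfrom functools import lru_cache\ncamera_params=lru_cache(None)(_cp)/; s/import json; return json.load(open("box.json"))/import json; return json.load(open("\.\/box.json"))/' h.py; python3 - <<'E'
from h import *
from scipy.optimize import least_squares
t=np.linspace(0,2*np.pi,40)
def sil(n,y,r,dz=0): return np.array([px(n,W((x,y+r*np.cos(a),.05+dz+r*np.sin(a)))) for x in(-.109,-.098) for a in t])
def f(p):
    s=sil("scene",p[0],p[2],p[3]); u=sil("top",p[1],p[2]); 
    return [s[:,0].min()-407.6,s[:,0].max()-416.5,s[:,1].min()-209.4,u[:,0].min()-445.7,u[:,0].max()-455.6,u[:,1].max()-306.1]
r=least_squares(f,[-.037,-.037,.011,0],diff_step=1e-3); print(r.x,r.fun)
for y in (-.034,-.037,-.04):print(y,"mouth",px("scene",W((-.109,y,.05))),"face",px("scene",W((-.1025,y,.05))))
go((.3850,.2490,.10),np.radians(95.4))
E
```

```text
[-0.03143055 -0.03325505  0.01169916  0.00544117] [ 0.0587818  -0.05920375 -0.00110185 -0.05236605  0.03407835  0.02900877]
-0.034 mouth [413.44254183 215.85707524] face [412.39551947 214.41322759]
-0.037 mouth [414.33001148 215.5934712 ] face [413.28133604 214.15089772]
-0.04 mouth [415.21668748 215.3301029 ] face [414.16636234 213.88880188]
turn -5.5 shift -31.3 152.2 196.4
```

```bash
python3 -m creep '[[0,0,0,-5.5,-0.2],[-8,38,0,0,-0.2],[-8,38,20,0,-0.2],[-8,38,50,0,-0.2],[-7,38,50,0,-0.2]]'; python3 -m creep '[[0,0,45,0,-0.2],[0,0,40,0,-0.2],[0,0,0,0,-0.2],[0,0,0,0,-0.2]]'; python3 - <<'E'
from h import *
st(); T=grab_frame("top"); S=grab_frame("scene")
def pen(n,im,x0,y0,x1,y1):
    c=im[y0:y1,x0:x1].copy(); h=cv2.cvtColor(c,cv2.COLOR_RGB2HSV)
    m=cv2.inRange(h,(108,100,60),(126,255,255)); ys,xs=np.nonzero(m); print(n,len(xs),"blue ctr",xs.mean()+x0,ys.mean()+y0)
pen("top",T,215,240,290,345); pen("scene",S,290,340,345,385)
go((.3845,.2490,.004),np.radians(95.4))
E
```

```text
clock: 63.05
eef_pos: [0.3828, 0.234, 0.1961]
orientation: [-0.148, 3.132, -0.003]
force: [0.6, -0.3, -0.7]
width: 0.0512
finger_force: 0.0
clock: 63.45
eef_pos: [0.3831, 0.2321, 0.1127]
orientation: [-0.151, 3.134, -0.004]
force: [-0.3, -0.8, -0.2]
width: 0.051
finger_force: 0.0
 t63.5 tcp [383.1 232.1 112.7] yaw_y 95.5 F [-0.3 -0.8 -0.2] w 51.0 ff 0.0 q [ 0.46 -0.1   1.79 -0.    1.45 -1.2 ]
top 13 blue ctr 245.92307692307693 332.53846153846155
scene 110 blue ctr 322.3636363636364 366.6090909090909
turn 0.1 shift -1.8 16.3 110.6
```

```bash
python3 -m creep '[[-2,16.5,10,0,-0.2],[0,0,40,0,-0.2],[0,0,40,0,-0.2],[0,0,15,0,-0.2],[0,0,0,0,-0.2]]'; python3 -m creep '[[0,0,2,0,-0.2],[0,0,0,0,-0.2]]'; python3 - <<'E'
from h import *
st(); go((.3845,.2490,.004),np.radians(95.4))
E
```

```text
clock: 64.05
eef_pos: [0.3835, 0.2481, 0.0065]
orientation: [-0.152, 3.135, -0.005]
force: [-0.4, 0.5, -0.4]
width: 0.0509
finger_force: 0.0
clock: 64.25
eef_pos: [0.385, 0.249, 0.0069]
orientation: [-0.152, 3.13, -0.002]
force: [-0.0, 0.1, -0.5]
width: 0.0512
finger_force: 0.0
 t64.2 tcp [385.  249.    6.9] yaw_y 95.6 F [-0.   0.1 -0.5] w 51.2 ff 0.0 q [ 0.5   0.08  1.85 -0.    1.21 -1.17]
turn 0.2 shift 0.5 0.0 2.9
```

```bash
python3 -m creep '[[0,0,3,0,-0.2],[0,0,2,0,-0.2],[0,0,0,0,0.2]]'; python3 -m creep '[[0,0,0,0,0.5],[0,0,0,0,0.7],[0,0,0,0,1],[0,0,0,0,1],[0,0,0,0,1]]' 30; python3 - <<'E'
from h import *
st(); 
E
```

```text
clock: 64.55
eef_pos: [0.3835, 0.2482, -0.0003]
orientation: [-0.153, 3.134, -0.004]
force: [-0.4, 0.8, 0.1]
width: 0.0383
finger_force: 0.0
clock: 65.05
eef_pos: [0.3841, 0.2488, 0.0004]
orientation: [-0.153, 3.133, -0.003]
force: [0.2, 2.0, 5.0]
width: 0.0087
finger_force: 30.7
 t65.0 tcp [384.1 248.8   0.4] yaw_y 95.6 F [0.2 2.  5. ] w 8.7 ff 30.7 q [ 0.5   0.09  1.85 -0.    1.2  -1.17]
```

```bash
python3 -m creep '[[0,0,-20,0,1],[0,0,-40,0,1],[0,0,-50,0,1],[0,0,-50,0,1],[0,0,-50,0,1]]'; python3 -m creep '[[0,0,-50,0,1],[0,0,-30,0,1],[0,0,-10,0,1],[0,0,0,0,1]]'; python3 - <<'E'
from h import *
st(); go((.36,.10,.29),np.radians(95.4))
S=grab_frame("scene"); cv2.imwrite("pics/m.png",S[:,:,::-1])
T=grab_frame("top"); cv2.imwrite("pics/mt.png",T[:,:,::-1])
E
```

```text
clock: 65.55
eef_pos: [0.3821, 0.2483, 0.2112]
orientation: [-0.153, 3.135, -0.006]
force: [1.2, 0.9, -1.0]
width: 0.0087
finger_force: 29.3
clock: 65.95
eef_pos: [0.3826, 0.2491, 0.3]
orientation: [-0.153, 3.133, -0.004]
force: [0.6, -0.7, -0.3]
width: 0.0083
finger_force: 29.3
 t66.0 tcp [382.6 249.1 300. ] yaw_y 95.6 F [ 0.6 -0.7 -0.3] w 8.3 ff 29.3 q [ 0.5  -0.15  1.46 -0.    1.83 -1.17]
turn 0.2 shift 36.5 -146.3 10.0
```

```bash
python3 -m creep '[[9,-37,0,0,1],[9,-37,0,0,1],[8,-37,0,0,1],[8,-35,0,0,1],[0,0,0,0,1]]'; python3 -m creep '[[0,0,0,7.6,1],[0,0,0,7.6,1],[0,0,0,7.6,1],[0,0,0,7.6,1],[0,0,0,7.6,1]]'; python3 -m creep '[[0,0,0,0,1],[0,0,0,0,1]]'; python3 - <<'E'
from h import *
st(); a=load()[2]
go((.345,-.12,.29),a+np.pi/2); p=W((-.205,-.0325,.29)); print(p); go(p,a+np.pi/2)
E
```

```text
clock: 66.55
eef_pos: [0.362, 0.0976, 0.2979]
orientation: [-0.146, 3.137, -0.007]
force: [-0.2, 0.7, -0.8]
width: 0.0087
finger_force: 29.4
clock: 67.05
eef_pos: [0.3624, 0.1009, 0.2979]
orientation: [0.884, 3.014, -0.005]
force: [0.3, -0.1, -1.0]
width: 0.0084
finger_force: 29.4
clock: 67.25
eef_pos: [0.3625, 0.1008, 0.2987]
orientation: [0.87, 3.016, -0.004]
force: [0.2, -0.6, -0.5]
width: 0.0085
finger_force: 29.4
 t67.2 tcp [362.5 100.8 298.7] yaw_y 57.8 F [ 0.2 -0.6 -0.5] w 8.5 ff 29.4 q [ 0.18 -0.38  1.65 -0.    1.87 -0.84]
turn 0.4 shift -104.2 -195.4 8.7
[ 0.32329704 -0.25200092  0.29      ]
turn 0.4 shift -157.0 -318.3 8.7
```

```bash
python3 -m creep '[[-17,-35,0,0.4,1],[-17,-35,0,0,1],[-17,-35,0,0,1],[-17,-35,0,0,1],[-17,-35,0,0,1]]'; python3 -m creep '[[-18,-36,0,0,1],[-18,-36,0,0,1],[-18,-36,0,0,1],[-18,-36,0,0,1],[0,0,0,0,1]]'; python3 -m creep '[[0,0,30,0,1],[0,0,45,0,1],[0,0,45,0,1],[0,0,45,0,1],[0,0,0,0,1]]'; python3 -m creep '[[0,0,0,0,1],[0,0,0,0,1]]'; python3 - <<'E'
from h import *
st(); a=load()[2]
p=W((-.205,-.0325,.0454)); go(p,a+np.pi/2)
T=grab_frame("top"); S=grab_frame("scene"); cv2.imwrite("pics/n_t.png",T[:,:,::-1]); cv2.imwrite("pics/n_s.png",S[:,:,::-1])
E
```

```text
clock: 67.75
eef_pos: [0.3391, -0.094, 0.2999]
orientation: [0.88, 3.011, -0.002]
force: [0.7, 1.0, 0.1]
width: 0.0085
finger_force: 29.4
clock: 68.25
eef_pos: [0.3211, -0.2558, 0.2992]
orientation: [0.889, 3.011, -0.002]
force: [0.4, 0.1, -0.4]
width: 0.0089
finger_force: 29.5
clock: 68.75
eef_pos: [0.3203, -0.25, 0.1296]
orientation: [-0.881, -3.009, -0.007]
force: [-0.5, 1.0, -0.3]
width: 0.0083
finger_force: 29.5
clock: 68.95
eef_pos: [0.324, -0.254, 0.1387]
orientation: [0.883, 3.006, -0.005]
force: [0.4, 0.6, -0.6]
width: 0.0085
finger_force: 29.5
 t69.0 tcp [ 324.  -254.   138.7] yaw_y 57.3 F [ 0.4  0.6 -0.6] w 8.5 ff 29.5 q [-0.76 -0.24  1.86  0.    1.51 -1.75]
turn -0.1 shift 1.7 1.3 93.3
```

```bash
python3 -m creep '[[1.5,1.5,40,0,1],[0,0,40,0,1],[0,0,10,0,1],[0,0,0,0,1],[0,0,0,0,1]]'; python3 - <<'E'
from h import *
st(); a=load()[2]
p=W((-.205,-.0325,.0454)); go(p,a+np.pi/2)
o,_=tip(); t0=o["eef_pos"]; u=np.array([np.cos(a),np.sin(a),0])
for n in ("top","scene"):
    im=grab_frame(n); cv2.imwrite(f"pics/o_{n}.png",im[:,:,::-1])
    print(n,[(L,px(n,t0+u*L/1000+[0,0,.0046]).round(1).tolist(),im[tuple(px(n,t0+u*L/1000+[0,0,.0046]).round().astype(int)[::-1])].tolist()) for L in (-60,-40,20,35,45,55,65,72,78,82,86,92)])
E
```

```text
clock: 69.55
eef_pos: [0.3238, -0.2525, 0.048]
orientation: [0.885, 3.007, -0.005]
force: [0.9, -0.8, 0.2]
width: 0.0088
finger_force: 29.5
 t69.5 tcp [ 323.8 -252.5   48. ] yaw_y 57.2 F [ 0.9 -0.8  0.2] w 8.8 ff 29.5 q [-0.75 -0.13  1.96  0.    1.31 -1.75]
turn -0.2 shift 0.7 0.1 2.6
top [(-60, [419.9, 354.1], [226, 222, 198]), (-40, [423.8, 347.5], [225, 219, 196]), (20, [435.3, 327.9], [229, 225, 202]), (35, [438.2, 323.0], [217, 209, 181]), (45, [440.1, 319.8], [196, 189, 165]), (55, [442.0, 316.6], [162, 159, 140]), (65, [443.9, 313.3], [54, 72, 69]), (72, [445.2, 311.1], [48, 69, 67]), (78, [446.3, 309.2], [38, 61, 60]), (82, [447.1, 307.9], [51, 68, 68]), (86, [447.9, 306.6], [66, 72, 69]), (92, [449.0, 304.7], [85, 81, 70])]
scene [(-60, [439.8, 252.1], [118, 120, 134]), (-40, [436.2, 247.1], [40, 63, 148]), (20, [425.7, 232.6], [35, 35, 37]), (35, [423.1, 229.1], [29, 33, 32]), (45, [421.4, 226.8], [40, 44, 41]), (55, [419.8, 224.5], [53, 56, 57]), (65, [418.1, 222.2], [52, 55, 59]), (72, [417.0, 220.6], [65, 71, 74]), (78, [416.0, 219.2], [81, 86, 90]), (82, [415.3, 218.3], [76, 79, 85]), (86, [414.7, 217.4], [82, 84, 89]), (92, [413.7, 216.1], [121, 121, 124])]
```

```bash
python3 - <<'E'
from h import *
S=cv2.imread("pics/o_scene.png"); g=cv2.cvtColor(S,cv2.COLOR_BGR2GRAY); B=S[...,0].astype(int)-S[...,2]
print("    ",' '.join("%3d"%v for v in range(404,434)))
for y in range(206,236): print(y,' '.join("%3d"%v for v in g[y,404:434]))
m=(B>40); ys,xs=np.nonzero(m[225:275,415:460]); print("blue", xs.min()+415,xs.max()+415,ys.min()+225,ys.max()+225, xs.mean()+415,ys.mean()+225, len(xs))
k=xs+415; r=np.polyfit(k,ys+225,1); print(r)
E
```

```text
404 405 406 407 408 409 410 411 412 413 414 415 416 417 418 419 420 421 422 423 424 425 426 427 428 429 430 431 432 433
206  96  86  69  58  53  41  34  31  32  27  24  31  23  29  35  37  66  92 105  76  31  33  31  35  34  20  30  30  36  24
207  63  55  39  34  28  29  22  29  22  31  22  30  26  23  32  43  72 103  94  64  30  32  30  29  38  42  29  41  31  37
208  36  28  24  20  25  29  26  37  31  34  32  24  25  22  27  42  79 105  96  63  29  28  33  33  32  35  30  42  33  31
209  24  26  20  22  23  35  37  51  66  65  58  46  31  21  29  50  82 102  89  49  36  34  20  35  31  34  34  31  31  35
210  27  28  30  30  33  47  72  87 105 105  94  71  47  24  30  61  93 106  81  46  34  33  36  27  29  36  38  25  36  36
211  21  23  28  22  53  81 106 121 135 132 125 101  65  37  32  64  95 103  71  40  38  38  27  37  25  36  35  31  30  32
212  22  27  34  45  77 110 132 143 152 146 136 115  84  44  39  66  87  85  61  40  33  27  29  37  29  38  30  32  31  37
213  22  20  33  58  95 124 147 147 142 136 127 113  92  52  38  61  80  65  57  56  46  36  29  27  34  28  33 
[... 2130 characters left out ...]
3  41  38  43  36  35  44  33  32  33  36  31  36  32  26  36  34  32  39  33  36  33  29  37  40  46  29  33  48
232  53  48  44  40  36  35  37  36  34  32  26  30  23  20  27  31  35  37  35  36  37  29  27  39  40  50  58  45  33  47
233  57  55  43  45  31  31  20  28  33  32  32  33  26  24  29  34  35  30  29  26  33  27  35  45  55  68  73  58  38  50
234  60  54  55  46  36  27  16  23  26  33  33  30  33  25  35  31  26  28  36  32  30  33  33  54  70  81  74  51  40  54
235  59  55  52  44  33  19  29  29  33  28  33  36  29  32  24  26  33  26  25  36  31  30  35  59  78  85  79  52  36  61
blue 430 439 239 251 434.63265306122446 245.3469387755102 49
[   1.26105967 -302.7507716 ]
```

```bash
python3 -m creep '[[0,0,2.6,0.1,1],[-5,0,0,0,1],[-5,0,0,0,1],[0,0,0,0,1],[0,0,0,0,1]]' 40; python3 -m creep '[[-3,0,0,0,1],[-3,0,0,0,1],[0,0,0,0,1]]'; python3 -m creep '[[-2,0,0,0,1],[-2,0,0,0,1],[0,0,0,0,1]]'; python3 - <<'E'
from h import *
st(); a=load()[2]
p=W((-.179,-.0325,.0454)); go(p,a+np.pi/2)
E
```

```text
clock: 70.15
eef_pos: [0.3312, -0.2569, 0.0431]
orientation: [0.888, 3.009, -0.002]
force: [0.4, -0.3, -0.6]
width: 0.008
finger_force: 42.7
clock: 70.45
eef_pos: [0.3364, -0.2603, 0.0433]
orientation: [0.888, 3.008, -0.002]
force: [0.4, 0.0, 0.7]
width: 0.0079
finger_force: 42.7
clock: 70.75
eef_pos: [0.3397, -0.2624, 0.0433]
orientation: [0.888, 3.009, -0.002]
force: [0.2, 0.5, -0.0]
width: 0.0083
finger_force: 42.7
 t70.8 tcp [ 339.7 -262.4   43.3] yaw_y 57.1 F [ 0.2  0.5 -0. ] w 8.3 ff 42.7 q [-0.74 -0.07  1.91  0.    1.3  -1.74]
turn -0.3 shift -6.6 -0.0 -2.1
```

```bash
python3 -m creep '[[0,0,-1.8,-0.2,1],[-2,0,0,0,1],[0,0,0,0,1]]'; python3 -m creep '[[-2,0,0,0,1],[0,0,0,0,1]]';  python3 -m creep '[[-2,0,0,0,1],[0,0,0,0,1]]'; python3 -m creep '[[-2,0,0,0,1],[0,0,0,0,1]]'
```

```text
clock: 71.05
eef_pos: [0.3414, -0.2635, 0.0452]
orientation: [0.883, 3.01, -0.003]
force: [0.5, -0.0, -0.2]
width: 0.0076
finger_force: 42.7
clock: 71.25
eef_pos: [0.343, -0.2645, 0.0451]
orientation: [0.883, 3.01, -0.002]
force: [-0.3, -0.0, -0.3]
width: 0.0082
finger_force: 42.7
clock: 71.45
eef_pos: [0.3444, -0.2654, 0.0449]
orientation: [0.883, 3.011, -0.002]
force: [-1.6, 0.9, 0.2]
width: 0.008
finger_force: 42.7
clock: 71.65
eef_pos: [0.3461, -0.2665, 0.0449]
orientation: [0.883, 3.011, -0.002]
force: [-1.6, 1.4, 0.5]
width: 0.0077
finger_force: 42.7
```

```bash
python3 -m creep '[[-1,0,0,0,1],[0,0,0,0,1]]'; python3 -m creep '[[-1,0,0,0,1],[0,0,0,0,1]]';  python3 -m creep '[[-1,0,0,0,1],[0,0,0,0,1]]'; python3 -m creep '[[-1,0,0,0,1],[0,0,0,0,1],[0,0,0,0,1]]'
```

```text
clock: 71.85
eef_pos: [0.3469, -0.267, 0.0449]
orientation: [0.883, 3.011, -0.002]
force: [-2.5, 0.9, 0.8]
width: 0.008
finger_force: 42.7
clock: 72.05
eef_pos: [0.3471, -0.267, 0.0445]
orientation: [0.884, 3.013, -0.001]
force: [-5.7, 4.7, 1.2]
width: 0.0081
finger_force: 42.8
clock: 72.25
eef_pos: [0.3472, -0.2671, 0.0441]
orientation: [-0.884, -3.014, -0.001]
force: [-8.6, 5.1, 1.4]
width: 0.0077
finger_force: 42.8
clock: 72.55
eef_pos: [0.3473, -0.2671, 0.0436]
orientation: [-0.884, -3.012, -0.002]
force: [-11.6, 6.8, 2.7]
width: 0.0079
finger_force: 42.9
```

```bash
python3 -m creep '[[10,0,0,0,1],[15,0,0,0,1],[20,0,0,0,1],[10,0,0,0,1],[0,0,-20,0,1]]'; python3 -m creep '[[0,0,-45,0,1],[0,0,-50,0,1],[0,0,-50,0,1],[0,0,-50,0,1],[0,0,-40,0,1]]'; python3 -m creep '[[0,0,0,0,1],[0,0,0,0,1]]'; python3 - <<'E'
from h import *
st(); a=load()[2]
go((.36,.10,.30),a+np.pi/2); print("small",bp("scene",(232,330),0),"amber",bp("scene",(237,295),0))
E
```

```text
clock: 73.05
eef_pos: [0.3016, -0.2376, 0.0631]
orientation: [0.884, 3.013, 0.0]
force: [0.0, -0.1, 1.4]
width: 0.0082
finger_force: 42.7
clock: 73.55
eef_pos: [0.3025, -0.2385, 0.3036]
orientation: [0.881, 3.005, -0.006]
force: [0.5, -0.3, 0.0]
width: 0.0081
finger_force: 42.7
clock: 73.75
eef_pos: [0.3026, -0.2386, 0.3007]
orientation: [0.882, 3.007, -0.005]
force: [-0.2, 0.4, -0.6]
width: 0.008
finger_force: 42.7
 t73.8 tcp [ 302.6 -238.6  300.7] yaw_y 57.3 F [-0.2  0.4 -0.6] w 8.0 ff 42.7 q [-0.76 -0.36  1.63  0.    1.86 -1.76]
turn -0.1 shift 134.0 316.2 0.7
small [ 6.03396684e-01  2.93768031e-01 -2.22044605e-16] amber [0.66688076 0.20020149 0.        ]
```

```bash
python3 -m creep '[[15,35,0,0,1],[15,35,0,0,1],[15,35,0,0,1],[15,35,0,0,1],[15,35,0,0,1]]'; python3 -m creep '[[15,35,0,0,1],[15,35,0,0,1],[15,35,0,0,1],[15,35,0,0,1],[8,36,0,0,1]]'; python3 -m creep '[[8,36,0,0,1],[8,36,0,0,1],[8,36,0,0,1],[0,0,30,0,1],[0,0,50,0,1]]'; python3 -m creep '[[0,0,50,0,1],[0,0,50,0,1],[0,0,50,0,1],[0,0,35,0,1],[0,0,0,0,1]]'; python3 -m creep '[[0,0,0,0,1],[0,0,0,0,1]]'; python3 -c "
from h import *
st()"
```

```text
clock: 74.25
eef_pos: [0.3334, -0.0491, 0.2978]
orientation: [0.884, 3.012, -0.002]
force: [1.3, 1.3, -0.1]
width: 0.0077
finger_force: 42.7
clock: 74.75
eef_pos: [0.371, 0.1361, 0.2976]
orientation: [0.882, 3.012, -0.003]
force: [-0.7, -0.7, 0.6]
width: 0.0082
finger_force: 42.7
clock: 75.25
eef_pos: [0.4109, 0.2393, 0.2188]
orientation: [0.879, 3.008, 0.002]
force: [0.2, -0.0, 0.5]
width: 0.0079
finger_force: 42.7
clock: 75.75
eef_pos: [0.4062, 0.2352, 0.0275]
orientation: [-0.883, -3.01, 0.016]
force: [-0.2, -0.1, -0.1]
width: 0.008
finger_force: 42.7
clock: 75.95
eef_pos: [0.412, 0.238, 0.0362]
orientation: [0.882, 3.008, 0.002]
force: [0.1, 0.1, -0.2]
width: 0.0082
finger_force: 42.7
 t76.0 tcp [412.  238.   36.2] yaw_y 57.3 F [ 0.1  0.1 -0.2] w 8.2 ff 42.7 q [ 0.45  0.08  1.78 -0.    1.28 -0.55]
```

Descend to about 1 mm, release, and retreat.

```bash
python3 -m creep '[[0,0,15,0,1],[0,0,10,0,1],[0,0,5,0,1],[0,0,0,0,1],[0,0,0,0,1]]'; python3 -m creep '[[0,0,2.5,0,1],[0,0,1.5,0,1],[0,0,0,0,1]]'; python3 -m creep '[[0,0,0,0,0.7],[0,0,0,0,0.4],[0,0,0,0,0.3],[0,0,0,0,0.3]]' 20; python3 -c "
from h import *
st()"
```

```text
clock: 76.45
eef_pos: [0.4113, 0.2375, 0.0046]
orientation: [0.883, 3.01, -0.001]
force: [1.3, -0.8, -0.2]
width: 0.0078
finger_force: 42.7
clock: 76.75
eef_pos: [0.4112, 0.2375, 0.0005]
orientation: [0.883, 3.01, -0.002]
force: [-0.6, -1.1, 4.0]
width: 0.0083
finger_force: 44.2
clock: 77.15
eef_pos: [0.4107, 0.2372, -0.0003]
orientation: [0.883, 3.011, -0.003]
force: [0.1, 0.6, -0.8]
width: 0.0298
finger_force: 0.0
 t77.2 tcp [ 4.107e+02  2.372e+02 -3.000e-01] yaw_y 57.3 F [ 0.1  0.6 -0.8] w 29.8 ff 0.0 q [ 0.45  0.13  1.8  -0.    1.2  -0.55]
```

```bash
python3 -m creep '[[0,0,-10,0,0.3],[0,0,-40,0,0.3],[0,0,-50,0,0],[0,0,-50,0,0],[0,0,-50,0,0]]'; python3 -m creep '[[0,0,-50,0,0],[-8,-36,-40,0,0],[-8,-36,0,0,0],[-8,-36,0,0,0],[-8,-36,0,0,0]]'; python3 -m creep '[[0,0,0,0,0],[0,0,0,0,0]]'; python3 - <<'E'
from h import *
st(); T=grab_frame("top"); S=grab_frame("scene")
o=cv2.imread("pics/top0.png")[:,:,::-1]; D=abs(T.astype(int)-o.astype(int)).sum(2); print("box diff",(D[190:320,400:560]>120).sum())
so=cv2.imread("pics/scene0.png")[:,:,::-1]; D=abs(S.astype(int)-so.astype(int)).sum(2); print("bottles diff",(D[260:335,215:250]>150).sum())
for n,im,(x0,y0,x1,y1) in (("top",T,(190,260,300,340)),("scene",S,(250,310,345,385))):
    h=cv2.cvtColor(im[y0:y1,x0:x1].copy(),cv2.COLOR_RGB2HSV); m=cv2.inRange(h,(108,100,60),(126,255,255)); ys,xs=np.nonzero(m)
    if len(xs): c=(xs.mean()+x0,ys.mean()+y0); print(n,len(xs),c,bp(n,c,.005))
E
```

```text
clock: 77.65
eef_pos: [0.4096, 0.2376, 0.2028]
orientation: [0.883, 3.01, -0.002]
force: [0.6, 0.6, 0.2]
width: 0.0427
finger_force: 0.0
clock: 78.15
eef_pos: [0.359, 0.1013, 0.2878]
orientation: [0.882, 3.009, -0.001]
force: [0.2, -0.7, -1.4]
width: 0.0427
finger_force: 0.0
clock: 78.35
eef_pos: [0.3598, 0.1021, 0.2877]
orientation: [0.885, 3.008, -0.001]
force: [0.0, -0.1, 0.2]
width: 0.0426
finger_force: 0.0
 t78.3 tcp [359.8 102.1 287.7] yaw_y 57.2 F [ 0.  -0.1  0.2] w 42.6 ff 0.0 q [ 0.18 -0.39  1.68 -0.    1.85 -0.82]
box diff 0
bottles diff 0
scene 126 (np.float64(308.76190476190476), np.float64(363.2063492063492)) [0.381957   0.25781802 0.005     ]
```

```bash
python3 -c "
from workcell import workorder
print(workorder.hand_in())"
```

```text
the job is handed in; nothing more can be done
None
```

I've handed the job in; no verdict came back. All four vials are in the tray, the lid is lowered and shut, the zero button was pressed with the pen, the pen is back on the bench and the bottles haven't moved.

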